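# Hang the marble napkin rings on the balance stand

### The arm

A 7-joint arm with a two-finger parallel gripper is mounted at the origin on the work surface. World frame = base frame: x ahead of the robot, y to its left, z up, the work surface at z = 0. Lengths are in m, angles in rad, forces in N, time in s.
With the tool pointing down it reaches from about 0.425 to 0.875 m from the base axis. Payload 8.4 kg.
Tool frame: the origin (TCP) lies between the finger pads; the fingertips stand 17 mm ahead of it and the grasp point (between the pads) lies 2 mm behind it; y points along the fingers, x is the direction in which the jaws open and shut, and the axes are right-handed (so a half turn about y gives the same grasp; the last joint's range is limited). The gripper opens to 85 mm and grips with 20 to 120 N. Pads are 22 mm wide; open, the fingers measure 114 mm over their backs; the gripper's body (76 mm by 85 mm) begins 54 mm behind the grasp point. The pads swing forward as they close: fully open they stand 13 mm farther back than shut.
Start: joints at [1.078, 0.333, 0.04, 1.465, -0.013, 1.343, -0.059], TCP at [0.249, -0.6, 0.248] pointing down, gripper open.
Joint ranges: [-2.58, 2.58], [-0.38, 2.09], [-1.3, 1.39], [0.25, 2.4], [-1.5, 4.64], [0.08, 2.09], [-2.65, 2.65]. Speed limits (rad/s): [2.22, 2.22, 2.79, 2.79, 3.14, 3.14, 3.14].

### API

Orientations are given as a rotation vector (axis times angle).
In Python, from bench import ctrl gives the robot as it stands.
- The arm moves only by the shell command python3 -m handwheel 'ROWS' [FORCE]. ROWS is a JSON object of lists of equal length, an entry for each row: "claw": the gripper command: -1 is shut, 1 is fully open, values between are in proportion; "translation": the shift along the tool's x, y, z each as a share of 0.15 m, from -1 to 1, a list of three; "delta_rot": the turn, a rotation vector about the tool's x, y, z each as a share of 90 degrees, from -1 to 1, a list of three. A call has 1 to 5 rows; each row is the pose to reach, as a shift and turn from the pose commanded when the call began, along the tool's axes at that moment; what a row does not reach only later rows make up. A row lasts 1/12 s, in which the tool goes at most 41.7 mm and 7.16 degrees, less where a joint would pass 70% of its speed; a pose out of reach is approached as far as the arm can. A call with a number of a shift or a turn outside -1 to 1 is refused whole. A call with a gripper value outside its range is refused whole. The fingers move at their own pace and stop on an object; FORCE is the grip in N (left out, the last holds). Time passes only in rows, so rows that repeat a pose let the fingers close. It gives the time, the measured TCP pose, the force and the opening at its end, in the units of the state.
- ctrl.get_obs(): the state, without advancing time (a new reading comes with each control period).
- ctrl.snapshot(name): name is "side" or "top"; returns a dict with "color" (384x512x3 uint8, red, green, blue), "vertical_fov" (degrees; the focal length in pixels is half the picture's height over the tangent of half this angle, whatever the lens; pixels are square), "cx", "cy" (the principal point, pixels), "pose" (4x4, takes a point from camera to world coordinates). Camera axes: x right, y down, z forward; pixel columns grow to the right and rows downward; lengths in m; the calibration is good to about 2 mm. A picture is of the moment at which its call begins. There is no depth.
- ctrl.job_done(): hands the job in, once; it reports no verdict.
Trained networks look in a picture, given as the dict that the camera call returned (one of the last four; its "shot" number tells which), for a name from the list of things; names that differ only in an ending like _2 or _b are one class to them, and where a whole thing is asked for, a point or a joint stands for the part that bears it (a point fixed in the world has none). Each returns a list of dicts, best first, with "p" (0 to 1); they miss things now and then, are a little off and sometimes report something else, mostly with a low value. They report only what shows in the picture. A call takes as long as a camera call.
- ctrl.regions_of(picture, name): "mask" (384x512 bool, what is visible of it) and "xy" ([column, row] in pixels, amid what is visible of it).
- ctrl.landmark_of(picture, name): "xy" ([column, row] in pixels: a listed point, or the origin of a listed thing).
The state is a dict: "clock": time; "joint_positions": joint angles; "qvel": joint speeds; "joint_efforts": joint torques, N m; "tcp_pos": TCP position; "orientation": TCP orientation; "wrist_force": force on the tool from outside, world axes, zero at the start; "moment": the same for the moment, N m; "finger_gap": finger opening in m.
Only numpy, scipy, OpenCV 4.12 (cv2) and the standard library are available. Lean on these libraries where they do the work, as an engineer would, in place of code of your own. Each camera call takes 0.05 s, during which the arm holds its last target. There are 200 camera calls.

### The job

Take the carrying rod out of its rest, thread it through each marble napkin ring lying on the bar top, and carry the rings on the rod, never in the fingers, onto the hooks of the brass balance stand, one ring to a hook. Hang them alternately left and right so that neither side ever has two rings more than the other and the beam stays near level. When all the rings hang, lay the rod back in its rest as it was, and leave the ashtray, bottle, cups and dominoes alone.

Things in the scene. Friction and masses are not known exactly. Their poses are not given: they have to be found in the camera images.
- beam (a joint): tilt of the balance beam about its level pivot (rad): 0 level, positive when the hooks at the stand's right (-y) end go down; a centring spring, strongly damped (settles in about 2 s); one napkin ring more on one side tilts it about 0.1 rad, two more about 0.18 rad; hard stops at 0.3
- stand: fixed brass and wood balance stand: foot 130 x 170 x 18 mm, 18 mm post, 297 mm high. Origin: centre of the foot's underside; x away from the hooks' tips, y along the beam to the left. Pivot 250 mm up; the beam is 214 mm long and at each end, 100 mm from the pivot, a drop bar carries two hooks, 100 mm one above the other
- rod: carrying rod: wooden handle 70 mm long, 22 mm wide, 26 mm tall, a 10 mm steel shaft out of its front to 135 mm from the origin and a 10 mm tail out of its back to 60 mm. Origin: on the shaft axis at mid-handle; x towards the free tip, z up; the handle reaches from 16 mm below to 10 mm above the axis. 0.13 to 0.19 kg, balanced near the handle
- rest_home (a point): place of the rod's origin in its fixed rest, 45 mm above the table: two upward V notches, 12 mm thick and 44 mm wide, on a 170 x 50 mm board, tops 58 mm above the table, under the tail (50 mm behind) and the shaft (75 mm in front); x is where the shaft points, z up; the handle between the notches is free on both sides
- ring1: napkin ring of white marble, eight-sided tube, 70 mm across flats outside, bore 50 mm across flats, 45 mm long, about 0.24 kg; lies on one flat with its bore level, axis 35 mm above the table. Origin: centre of the bore; x along the bore. May be absent
- ring2: napkin ring of white marble, eight-sided tube, 70 mm across flats outside, bore 50 mm across flats, 45 mm long, about 0.24 kg; lies on one flat with its bore level, axis 35 mm above the table. Origin: centre of the bore; x along the bore. May be absent
- ring3: napkin ring of white marble, eight-sided tube, 70 mm across flats outside, bore 50 mm across flats, 45 mm long, about 0.24 kg; lies on one flat with its bore level, axis 35 mm above the table. Origin: centre of the bore; x along the bore. May be absent
- ring4: napkin ring of white marble, eight-sided tube, 70 mm across flats outside, bore 50 mm across flats, 45 mm long, about 0.24 kg; lies on one flat with its bore level, axis 35 mm above the table. Origin: centre of the bore; x along the bore. May be absent
- hook_left_upper (a point): upper hook at the left (+y) beam end: two steel tines 6 mm thick, 26 mm between centres, reaching 75 mm from the drop bar towards the robot, rising 4 mm, last 5 mm turned up 8 mm more. Point: midway between the tines and along them (37 mm from the bar), on their axes; x from tips to bar, z up; tilts with the beam. A hung ring has both tines in its bore, its centre 15 to 21 mm under the point
- hook_left_lower (a point): lower hook at the left (+y) beam end: two steel tines 6 mm thick, 26 mm between centres, reaching 75 mm from the drop bar towards the robot, rising 4 mm, last 5 mm turned up 8 mm more. Point: midway between the tines and along them (37 mm from the bar), on their axes; x from tips to bar, z up; tilts with the beam. A hung ring has both tines in its bore, its centre 15 to 21 mm under the point
- hook_right_upper (a point): upper hook at the right (-y) beam end: two steel tines 6 mm thick, 26 mm between centres, reaching 75 mm from the drop bar towards the robot, rising 4 mm, last 5 mm turned up 8 mm more. Point: midway between the tines and along them (37 mm from the bar), on their axes; x from tips to bar, z up; tilts with the beam. A hung ring has both tines in its bore, its centre 15 to 21 mm under the point
- hook_right_lower (a point): lower hook at the right (-y) beam end: two steel tines 6 mm thick, 26 mm between centres, reaching 75 mm from the drop bar towards the robot, rising 4 mm, last 5 mm turned up 8 mm more. Point: midway between the tines and along them (37 mm from the bar), on their axes; x from tips to bar, z up; tilts with the beam. A hung ring has both tines in its bore, its centre 15 to 21 mm under the point
- ashtray: copper ashtray, 100 mm wide, 26 mm high; a bystander, origin at the centre of its underside
- bottle: short green glass bottle, 60 mm thick, 150 mm high; a bystander, origin at the centre of its underside
- cup1: white espresso cup, 64 mm wide, 58 mm high; a bystander, origin at the centre of its underside
- cup2: white espresso cup, 64 mm wide, 58 mm high; a bystander, origin at the centre of its underside
- domino1: bone domino 56 x 28 x 12 mm, lying flat; a bystander, origin at the centre of its underside
- domino2: bone domino 56 x 28 x 12 mm, lying flat; a bystander, origin at the centre of its underside
- domino3: bone domino 56 x 28 x 12 mm, lying flat; a bystander, origin at the centre of its underside
- domino4: bone domino 56 x 28 x 12 mm, lying flat on top of domino3; a bystander, origin at the centre of its underside

How it is judged:
By the outcome, as a careful person would: the job done as asked, in the order asked, and still so for the second after the job is handed in, with the robot touching nothing.
Of ring1, ring2, ring3, ring4 only 3 to 4 are there at a start; the rules pass over those that are not, and their reading is None.
At some moment in a run one of ring1, ring2, ring3, ring4 may be knocked a few centimetres aside while the robot is not near it.
It also fails if it takes over 210 s, if anything falls off the work surface, if the arm or the gripper's body presses on something with over 40 N, if the wrist force passes 120 N, or if a joint passes its speed limit or range.

## Working session

There is one attempt and no reset: what is moved stays moved. The work goes in short steps, Python scripts to look and compute and a shell command to move; the robot and the scene stay as the last step left them, time stands still between calls to the robot, and variables do not carry over. Pictures are saved under pics/ and viewed, on a budget of 14 in all, crops included, one or two more only if the job needs it, and the job is handed in when it is done.

```bash
mkdir -p pics; ls; python3 - <<'E'
from bench import ctrl
import cv2,numpy as np
o=ctrl.get_obs();print({k:np.round(v,3).tolist() for k,v in o.items()})
for n in("side","top"):
    s=ctrl.snapshot(n);cv2.imwrite(f"pics/{n}0.png",s["color"][:,:,::-1]);print(n,s["vertical_fov"],s["cx"],s["cy"],np.round(s["pose"],4).tolist(),s.keys())
    for t in["stand","rod","rest_home","ring1","hook_left_upper","hook_left_lower","hook_right_upper","hook_right_lower","ashtray","bottle","cup1","domino1"]:
        print(t,[(np.round(d["xy"],1).tolist(),round(d["p"],2)) for d in ctrl.landmark_of(s,t)])
E
```

```text
pics
{'clock': 0.0, 'joint_positions': [1.078, 0.334, 0.04, 1.466, -0.013, 1.343, -0.059], 'qvel': [0.0, 0.0, -0.001, 0.001, 0.001, 0.003, -0.001], 'joint_efforts': [-0.0, -65.857, 1.365, -40.556, 0.017, 0.013, -0.0], 'tcp_pos': [0.249, -0.6, 0.247], 'orientation': [-1.369, 0.916, -0.913], 'wrist_force': [0.048, -0.033, -0.948], 'moment': [-0.016, 0.016, 0.008], 'finger_gap': 0.085}
side 53.51034324336874 256.77063165292475 187.73418108546176 [[-0.7894, -0.3122, 0.5286, -0.0452], [-0.6139, 0.3918, -0.6853, 0.8354], [0.0069, -0.8655, -0.5009, 0.7897], [0.0, 0.0, 0.0, 1.0]] dict_keys(['color', 'vertical_fov', 'cx', 'cy', 'pose', 'shot'])
stand [([170.0, 283.4], 0.78)]
rod [([261.7, 253.1], 0.76)]
rest_home [([263.6, 258.8], 0.6)]
ring1 [([263.6, 223.0], 0.87), ([320.0, 187.6], 0.8), ([277.1, 203.0], 0.61)]
hook_left_upper [([177.1, 240.1], 0.74)]
hook_left_lower [([181.7, 273.5], 0.81), ([265.0, 253.3], 0.53), ([201.3, 228.2], 0.33)]
hook_right_upper [([199.8, 194.7], 0.95)]
hook_right_lower [([204.0, 224.7], 0.6)]
ashtray [([235.7, 204.9], 0.84), ([176.5, 239.3], 0.2), ([258.2, 185.1]
[... 528 characters left out ...]
y', 'pose', 'shot'])
stand [([142.6, 169.1], 0.55)]
rod [([218.0, 223.2], 0.83), ([109.3, 234.1], 0.67), ([397.2, 184.8], 0.58)]
rest_home [([219.3, 223.0], 0.81)]
ring1 [([366.0, 197.6], 0.77), ([265.5, 178.6], 0.72), ([308.0, 175.4], 0.66)]
hook_left_upper [([98.5, 201.3], 0.86)]
hook_left_lower [([114.0, 207.9], 0.78), ([108.9, 233.4], 0.51)]
hook_right_upper [([170.3, 162.5], 0.63)]
hook_right_lower [([174.8, 170.9], 0.9), ([348.3, 152.9], 0.67)]
ashtray [([286.7, 130.4], 0.56)]
bottle [([320.9, 128.4], 0.89), ([112.8, 205.6], 0.59)]
cup1 [([400.8, 182.8], 0.72), ([347.2, 149.6], 0.6), ([99.4, 200.5], 0.38)]
domino1 [([219.5, 136.4], 0.65), ([243.9, 126.8], 0.57), ([109.4, 234.8], 0.48)]
```

```bash
python3 - <<'E'
import cv2
a=cv2.imread('pics/top0.png');cv2.imwrite('pics/t1.png',cv2.resize(a[90:270,60:440],None,fx=2.1,fy=2.1,interpolation=cv2.INTER_CUBIC))
a=cv2.imread('pics/side0.png');cv2.imwrite('pics/s1.png',cv2.resize(a[140:380,120:380],None,fx=2.5,fy=2.5,interpolation=cv2.INTER_CUBIC))
E
```

```text
(no output)
```

View pics/t1.png

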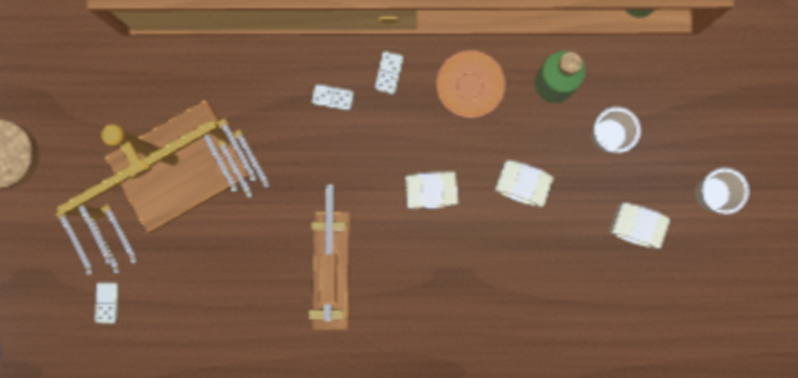

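View pics/s1.png

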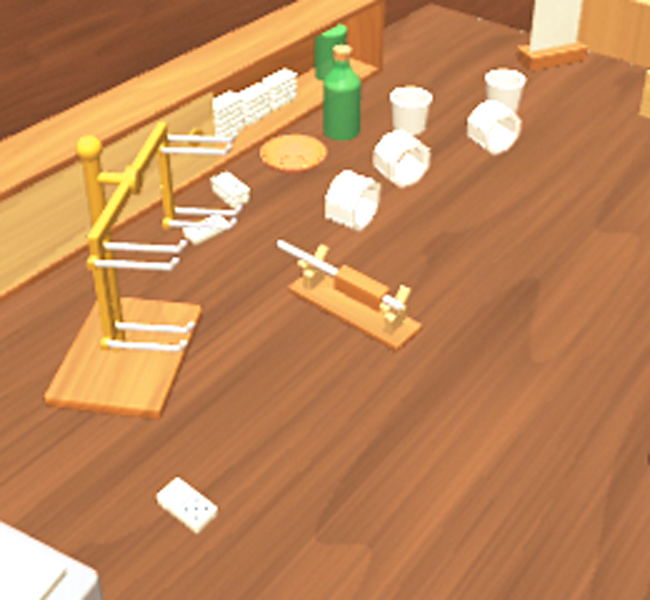

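Three rings are visible, at top-view pixels of about (266,180), (310,177) and (365,197). Their bores point roughly along +x. The rod lies in its rest at (218,223) pointing away from me, and the stand at (142,169) has its hook tips towards the robot. Next I'll work out positions.

```bash
cat > h.py <<'E'
import numpy as np,cv2
from scipy.optimize import minimize
from scipy.spatial.transform import Rotation as R
from bench import ctrl
def K(s):
    f=s["color"].shape[0]/2/np.tan(np.radians(s["vertical_fov"])/2);return f,s["cx"],s["cy"]
def ray(s,uv):
    f,cx,cy=K(s);P=np.array(s["pose"]);return P[:3,3],P[:3,:3]@np.array([(uv[0]-cx)/f,(uv[1]-cy)/f,1])
def atz(s,uv,z):
    o,d=ray(s,uv);return o+d*(z-o[2])/d[2]
def tri(obs):
    A=np.zeros((3,3));b=np.zeros(3)
    for s,uv in obs:
        o,d=ray(s,uv);d/=np.linalg.norm(d);M=np.eye(3)-np.outer(d,d);A+=M;b+=M@o
    p=np.linalg.solve(A,b);return p,[float(np.round(np.linalg.norm(proj(s,p)-uv),1)) for s,uv in obs]
def proj(s,p):
    f,cx,cy=K(s);P=np.array(s["pose"]);q=(np.atleast_2d(p)-P[:3,3])@P[:3,:3];r=q[:,:2]/q[:,2:]*f+[cx,cy];return r[0] if np.ndim(p)==1 else r
def snaps():return {n:ctrl.snapshot(n) for n in("top","side")}
A8=np.radians(22.5+45*np.arange(8));OCT=.035/np.cos(np.pi/8)*np.c_[np.cos(A8),np.sin(A8)]
RINGP=np.array([[x,a,b] for x in(-.0225,.0225) for a,b in OCT])
def ringfit(s,mask,z=.035):
    c=atz(s,np.argwhere(mask).mean(0)[::-1],z)
    def cost(v):
        p=R.from_euler('z',v[2]).apply(RINGP)+[v[0],v[1],z]
        im=np.zeros((384*4,512*4),np.uint8);cv2.fillConvexPoly(im,cv2.convexHull((proj(s,p)*4+1.5).astype(np.int32)),1)
        m=cv2.resize(mask.astype(np.uint8),None,fx=4,fy=4,interpolation=cv2.INTER_NEAREST)
        return 1-(im&m).sum()/(im|m).sum()
    best=min((minimize(cost,[c[0],c[1],a],method='Nelder-Mead',options=dict(initial_simplex=np.array([c[0],c[1],a])+np.array([[0,0,0],[.008,0,0],[0,.008,0],[0,0,.2]]))) for a in(-.6,-.2,.2,.6)),key=lambda r:r.fun)
    return np.round(best.x,4),round(best.fun,3)
def rings(s):
    out=[]
    for d in ctrl.regions_of(s,"ring1"):
        if d["p"]>.3 and d["mask"].sum()>80: out.append((round(d["p"],2),np.round(d["xy"]).tolist(),*ringfit(s,d["mask"])))
    return out
def lm(s,n):
    d=ctrl.landmark_of(s,n);return (np.array(d[0]["xy"]),d[0]["p"]) if d else (None,0)
def go(pos,yaw,pitch=0,tilt=0):
    """deltas in tool axes (shares) to a pose; tool y down, x = jaw axis. yaw = heading of the rod. pitch = rod tip up"""
    o=ctrl.get_obs();T=R.from_rotvec(o["orientation"]);return T
E
python3 - <<'E'
from h import *
S=snaps()
o=ctrl.get_obs();print(np.round(R.from_rotvec(o["orientation"]).as_matrix(),3).tolist())
for n in S: 
    print(n)
    for r in rings(S[n]): print(*r)
print("rest",*[np.round(atz(S[n],lm(S[n],"rest_home")[0],.045),4) for n in S])
print("rod",*[np.round(atz(S[n],lm(S[n],"rod")[0],.045),4) for n in S])
for h in("left_upper","left_lower","right_upper","right_lower"):
    p,e=tri([(S[n],lm(S[n],"hook_"+h)[0]) for n in S]);print(h,np.round(p,4),e)
for n in S:print(np.round(atz(S[n],lm(S[n],"stand")[0],0),4))
m=ctrl.regions_of(S["top"],"rod")
for d in m[:2]:
    r=cv2.minAreaRect(np.argwhere(d["mask"])[:,::-1].astype(np.float32));ang=cv2.fitLine(np.argwhere(d["mask"])[:,::-1].astype(np.float32),cv2.DIST_L2,0,.01,.01).ravel()
    a=atz(S["top"],ang[2:]-40*ang[:2],.045);b=atz(S["top"],ang[2:]+40*ang[:2],.045);print(d["p"],d["xy"],r,np.degrees(np.arctan2(*(b-a)[1::-1])),a,b)
E
```

```text
[[0.384, 0.0, 0.923], [-0.923, 0.0, 0.384], [-0.0, -1.0, 0.0]]
top
0.78 [265.0, 180.0] [ 0.6034 -0.029   0.0585] 0.084
0.67 [310.0, 174.0] [ 0.614  -0.1622 -0.3211] 0.062
0.62 [364.0, 197.0] [ 0.5521 -0.326  -0.3835] 0.078
side
0.74 [263.0, 223.0] [ 0.6038 -0.0287  0.1316] 0.059
0.65 [282.0, 203.0] [ 0.6154 -0.1634 -0.3162] 0.05
0.56 [318.0, 192.0] [ 0.5536 -0.3278 -0.1938] 0.072
0.56 [260.0, 176.0] [ 0.789  -0.2406 -0.9284] 0.433
rest [0.4685 0.1234 0.045 ] [0.4822 0.1159 0.045 ]Traceback (most recent call last):
  File "<stdin>", line 8, in <module>
  File "h.py", line 10, in atz
    o,d=ray(s,uv);return o+d*(z-o[2])/d[2]
        ~~~^^^^^^
  File "h.py", line 8, in ray
    f,cx,cy=K(s);P=np.array(s["pose"]);return P[:3,3],P[:3,:3]@np.array([(uv[0]-cx)/f,(uv[1]-cy)/f,1])
                                                                          ~~^^^
TypeError: 'NoneType' object is not subscriptable
```

```bash
python3 - <<'E'
from h import *
for k in range(2):
  S=snaps()
  for n in S:
    s=S[n]
    for t,z in(("rest_home",.045),("rod",.045),("stand",0)):
        u,p=lm(s,t)
        if u is not None: print(n,t,np.round(atz(s,u,z),4),round(p,2))
  for h in("left_upper","left_lower","right_upper","right_lower"):
    ob=[(S[n],lm(S[n],"hook_"+h)) for n in S];
    if all(o[1][1]>.3 for o in ob):
        p,e=tri([(o[0],o[1][0]) for o in ob]);print(h,np.round(p,4),e,[round(o[1][1],2) for o in ob])
  for d in ctrl.regions_of(S["top"],"rod")[:2]:
    a=cv2.fitLine(np.argwhere(d["mask"])[:,::-1].astype(np.float32),cv2.DIST_L2,0,.01,.01).ravel()
    p,q=atz(S["top"],a[2:]-30*a[:2],.045),atz(S["top"],a[2:]+30*a[:2],.045);mm=np.argwhere(d["mask"]);print("rodmask",round(d["p"],2),d["xy"],mm.min(0),mm.max(0),np.degrees(np.arctan2((q-p)[1],(q-p)[0])),np.round(p,4),np.round(q,4))
  # steel pixels of shaft ends: column centroids per row
c=S["top"]["color"].astype(int);sat=c.max(2)-c.min(2)
for r in range(176,250,3):
    w=np.where((sat[r,200:235]<30)&(c[r,200:235].sum(1)>300))[0]
    if len(w):print(r,200+w.mean(),len(w),end='; ')
E
```

```text
top rest_home [0.4739 0.1228 0.045 ] 0.62
top rod [0.4744 0.1184 0.045 ] 0.67
top stand [0.6455 0.3453 0.    ] 0.81
side rest_home [0.4771 0.1177 0.045 ] 0.79
side rod [0.4845 0.1064 0.045 ] 0.7
side stand [0.5051 0.0621 0.    ] 0.73
left_upper [ 0.7323 -0.0106 -0.0537] [60.4, 53.9] [0.68, 0.68]
left_lower [0.5318 0.3909 0.1329] [1.0, 1.2] [0.96, 0.71]
right_upper [0.6317 0.2211 0.2328] [0.3, 0.3] [0.72, 0.64]
right_lower [0.6242 0.2221 0.1455] [0.4, 0.4] [0.67, 0.74]
rodmask 0.73 [216.3, 222.1] [179 211] [242 220] -0.36525393361209074 [0.4082 0.1179 0.045 ] [0.5863 0.1168 0.045 ]
top rest_home [0.4706 0.1183 0.045 ] 0.63
top rod [0.4768 0.1124 0.045 ] 0.85
top stand [0.6433 0.3468 0.    ] 0.74
side rest_home [0.4751 0.1219 0.045 ] 0.66
side rod [0.4847 0.1161 0.045 ] 0.59
side stand [0.6421 0.331  0.    ] 0.74
left_upper [0.5396 0.3947 0.2336] [0.1, 0.1] [0.66, 0.62]
left_lower [0.5198 0.3884 0.1376] [2.0, 2.2] [0.79, 0.85]
right_upper [0.6365 0.2119 0.2407] [1.1, 1.0] [0.63, 0.95]
right_lower [0.6184 0.225  0.1484] [0.6, 0.6] [0.95, 0.61]
rodmask 0.79 [214.7, 216.6] [178 211] [242 220] -0.5885163602775845 [0.4135 0.1179 0.045 ] [0.5916 0.1161 0.045 ]
rodmask 0.16 [132.2, 172.1] [146  87] [220 184] -60.49752817300566 [0.5751 0.4361 0.045 ] [0.6632 0.2806 0.045 ]
179 216.5 4; 182 216.5 4; 185 216.5 4; 188 216.5 4; 191 216.5 4; 194 216.5 4; 197 216.0 3; 200 216.0 3; 203 216.0 3; 206 216.0 3; 209 216.0 3; 236 215.5 4; 239 215.5 4; 242 215.5 2;
```

```bash
cat >> h.py <<'E'
def plan(pos,yaw_deg,pitch_deg=0):
    """print rot share, and translation shares (tool axes) from the measured pose"""
    o=ctrl.get_obs();T=R.from_rotvec(o["orientation"]);y=np.radians(yaw_deg)
    G=R.from_matrix(np.array([[np.sin(y),0,np.cos(y)],[-np.cos(y),0,np.sin(y)],[0,-1,0]]))*R.from_euler('x',pitch_deg,degrees=True)
    d=np.array(pos)-o["tcp_pos"]
    print("t=%.1f"%o["clock"],"at",np.round(o["tcp_pos"],4),"rot",np.round((T.inv()*G).as_rotvec()/(np.pi/2),4),"now-axes",np.round(T.inv().apply(d)/.15,3),"after-axes",np.round(G.inv().apply(d)/.15,3),"F",np.round(o["wrist_force"],1),"gap",round(o["finger_gap"],4))
TI=[]
for sy in(-1,1):
    TI+=[[x,sy*.013,-.002+.004*(37-x*1000)/70] for x in np.linspace(.037,-.033,24)]+[[x,sy*.013,.002+.008*(-.033-x)/.005] for x in np.linspace(-.034,-.038,3)]
TI=np.array(TI)
def standpts(v,pts=TI,pivz=.25):
    x,y,yaw,zu,phi=v;out=[]
    for sy in(1,-1):
        for dz in(0,-.1):
            q=pts+[0,sy*.1,zu+dz-pivz];out.append(R.from_euler('x',phi).apply(q))
    q=np.concatenate(out);return R.from_euler('z',yaw).apply(q)+[x,y,pivz]
def standfit(S,v0,fixed=None):
    """fixed: fit phi only plus nothing else"""
    dts={};sp={}
    for n,s in S.items():
        c=s["color"].astype(int);m=((c.max(2)-c.min(2)<38)&(c.sum(2)>330)).astype(np.uint8)
        near=np.zeros_like(m)
        for u in proj(s,standpts(v0)):cv2.circle(near,tuple(int(round(k)) for k in u),9,1,-1)
        m&=near;dts[n]=cv2.distanceTransform(1-m,cv2.DIST_L2,5);sp[n]=np.argwhere(m)[:,::-1]
    from scipy.spatial import cKDTree
    def cost(w):
        v=w if fixed is None else np.r_[v0[:4],w];t=0
        for n,s in S.items():
            u=proj(s,standpts(v));d=dts[n][np.clip(u[:,1].round().astype(int),0,383),np.clip(u[:,0].round().astype(int),0,511)]
            t+=np.minimum(d,5).mean()+np.minimum(cKDTree(u).query(sp[n])[0],5).mean()
        return t
    if fixed is None:
        st=np.array([.015,.015,.1,.015,.02]);r=min((minimize(cost,np.array(v0)+k*st,method='Nelder-Mead',options=dict(initial_simplex=np.vstack([np.array(v0)+k*st]+[np.array(v0)+k*st+st*e for e in np.eye(5)]),maxiter=1500)) for k in(-.5,0,.5)),key=lambda r:r.fun)
        return r.x,r.fun
    r=min((minimize(cost,[a],method='Nelder-Mead',options=dict(initial_simplex=[[a],[a+.05]])) for a in(-.15,0,.15)),key=lambda r:r.fun)
    return np.r_[v0[:4],r.x],r.fun
HP=lambda v:standpts(v,np.zeros((1,3)))
E
python3 - <<'E'
from h import *
S=snaps();v,c=standfit(S,[.58,.305,.498,.238,0.]);print(np.round(v,4),c);print(np.round(HP(v),4),"LU LL RU RL")
np.save('stand0.npy',v)
for n in S:
    im=S[n]["color"][:,:,::-1].copy()
    im=cv2.resize(im,None,fx=4,fy=4,interpolation=cv2.INTER_CUBIC)
    for u in proj(S[n],standpts(v)):cv2.circle(im,tuple(int(round(k*4+1.5)) for k in u),2,(0,0,255),-1)
    x,y=((85,140),(155,170))[n=="side"];h=im[y*4:y*4+480,x*4:x*4+400];cv2.imwrite(f'pics/{n}_fit.png',h)
cv2.imwrite('pics/fit.png',np.hstack([cv2.imread('pics/top_fit.png'),cv2.imread('pics/side_fit.png')]))
E
H="python3 -m handwheel"
$H '{"claw":[1,1,1,1,1],"translation":[[0,0,0],[0,0,0],[0,0,0],[0,0,0],[0,0,0]],"delta_rot":[[0,0.257,0],[0,0.257,0],[0,0.257,0],[0,0.257,0],[0,0.257,0]]}' 
$H '{"claw":[1,1,1,1,1],"translation":[[-0.957,0,0.6],[-0.957,0,0.6],[-0.957,0,0.6],[-0.957,0,0.6],[-0.957,0,0.6]],"delta_rot":[[0,0,0],[0,0,0],[0,0,0],[0,0,0],[0,0,0]]}'
$H '{"claw":[1,1,1,1,1],"translation":[[-0.957,0,0.5],[-0.957,0,0.5],[-0.957,0,0.5],[-0.957,0,0.5],[-0.957,0,0.5]],"delta_rot":[[0,0,0],[0,0,0],[0,0,0],[0,0,0],[0,0,0]]}'
```

```text
[0.5822 0.3068 0.52   0.2356 0.0032] 2.609141845488373
[[0.5325 0.3936 0.2359]
 [0.5323 0.3939 0.1359]
 [0.6319 0.22   0.2352]
 [0.6317 0.2203 0.1352]] LU LL RU RL
clock: 3.92
tcp_pos: [0.2495, -0.6002, 0.2483]
orientation: [-1.204, 1.218, -1.217]
wrist_force: [-0.7, -0.2, -0.5]
finger_gap: 0.0856
clock: 4.33
tcp_pos: [0.3469, -0.4505, 0.2488]
orientation: [-1.206, 1.207, -1.207]
wrist_force: [1.4, 0.1, 0.6]
finger_gap: 0.0859
clock: 4.75
tcp_pos: [0.4216, -0.3074, 0.2488]
orientation: [-1.207, 1.207, -1.207]
wrist_force: [0.9, 0.0, -0.1]
finger_gap: 0.0856
```

View pics/fit.png

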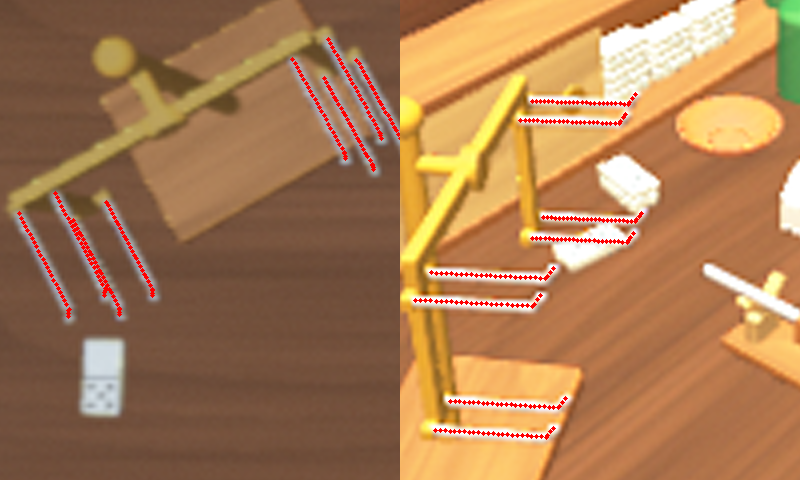

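The overlay lies on all eight tines in both views, so the stand is fitted: yaw 29.8°, upper hooks at z≈0.236, lower at 0.136. Next, move above the rod.

```bash
H="python3 -m handwheel"
$H '{"claw":[1,1,1,1,1],"translation":[[-0.95,0.1,0.37],[-0.95,0.1,0.37],[-0.95,0.1,0.37],[-0.95,0.1,0.37],[-0.95,0.1,0.37]],"delta_rot":[[0,0,0],[0,0,0],[0,0,0],[0,0,0],[0,0,0]]}' >/dev/null
$H '{"claw":[1,1,1,1,1],"translation":[[-0.95,0.2,0],[-0.95,0.2,0],[-0.95,0.2,0],[-0.95,0.2,0],[-0.95,0.2,0]],"delta_rot":[[0,0,0],[0,0,0],[0,0,0],[0,0,0],[0,0,0]]}' >/dev/null
$H '{"claw":[1,1,1,1,1],"translation":[[-0.95,0.2,0],[-0.95,0.2,0],[-0.95,0.2,0],[-0.95,0.2,0],[-0.95,0.2,0]],"delta_rot":[[0,0,0],[0,0,0],[0,0,0],[0,0,0],[0,0,0]]}'
python3 - <<'E'
from h import *
plan([.477,.1175,.10],-.5)
E
```

```text
clock: 6.0
tcp_pos: [0.4765, 0.1163, 0.1729]
orientation: [-1.207, 1.212, -1.21]
wrist_force: [-0.9, 0.0, -0.2]
finger_gap: 0.0855
t=6.0 at [0.4765 0.1163 0.1729] rot [ 0.0004  0.004  -0.0011] now-axes [-0.007  0.486  0.004] after-axes [-0.008  0.486  0.003] F [-0.9  0.  -0.2] gap 0.0855
```

```bash
H="python3 -m handwheel"
$H '{"claw":[1,1,1,1,1],"translation":[[-0.008,0.2,0.003],[-0.008,0.4,0.003],[-0.008,0.6,0.003],[-0.008,0.78,0.003],[-0.008,0.886,0.003]],"delta_rot":[[0,0,0],[0,0,0],[0,0,0],[0,0,0],[0,0,0]]}'
$H '{"claw":[0,-0.4,-0.6,-1,-1],"translation":[[0,0,0],[0,0,0],[0,0,0],[0,0,0],[0,0,0]],"delta_rot":[[0,0,0],[0,0,0],[0,0,0],[0,0,0],[0,0,0]]}' 100
$H '{"claw":[-1,-1,-1,-1,-1],"translation":[[0,0,0],[0,0,0],[0,0,0],[0,0,0],[0,0,0]],"delta_rot":[[0,0,0],[0,0,0],[0,0,0],[0,0,0],[0,0,0]]}' 100
```

```text
clock: 6.42
tcp_pos: [0.4767, 0.1111, 0.0378]
orientation: [-1.207, 1.218, -1.216]
wrist_force: [-0.4, -0.0, -0.9]
finger_gap: 0.0854
clock: 6.83
tcp_pos: [0.4787, 0.1145, 0.042]
orientation: [-1.201, 1.215, -1.216]
wrist_force: [-5.8, 32.8, 9.4]
finger_gap: 0.0255
clock: 7.25
tcp_pos: [0.4788, 0.1168, 0.0425]
orientation: [-1.2, 1.214, -1.214]
wrist_force: [-2.0, 11.5, 6.7]
finger_gap: 0.0206
```

```bash
H="python3 -m handwheel"
$H '{"claw":[-1,-1,-1,-1,-1],"translation":[[0,-0.04,0],[0,-0.1,0],[0,-0.2,0],[0,-0.35,0],[0,-0.5,0]],"delta_rot":[[0,0,0],[0,0,0],[0,0,0],[0,0,0],[0,0,0]]}' 100
$H '{"claw":[-1,-1,-1,-1,-1],"translation":[[0,-0.2,0],[0,-0.4,0],[0,-0.5,0],[0,-0.5,0],[0,-0.5,0]],"delta_rot":[[0,0,0],[0,0,0],[0,0,0],[0,0,0],[0,0,0]]}' 
python3 - <<'E'
from h import *
S=snaps()
plan([.477,.1175,.10],0)
ims=[]
for n in S:
    s=S[n];o=ctrl.get_obs();t=o["tcp_pos"];T=R.from_rotvec(o["orientation"]);org=t+T.apply([0,-.0025,-.002])
    P=[org+T.apply([0,0,a]) for a in(-.06,0,.135)]
    im=cv2.resize(s["color"][:,:,::-1],None,fx=4,fy=4,interpolation=cv2.INTER_CUBIC)
    for p in P:
        u=proj(s,p);cv2.circle(im,tuple(int(round(k*4+1.5)) for k in u),4,(0,0,255),1)
    x,y=np.clip(proj(s,org).astype(int)*4-[200,240],0,[2048-400,1536-480]);ims.append(im[y:y+480,x:x+400])
    for d in ctrl.landmark_of(s,"rod")[:2]:print(n,np.round(d["xy"],1),d["p"],"pred",np.round(proj(s,org),1))
cv2.imwrite('pics/rodlift.png',np.hstack(ims))
E
```

```text
clock: 7.67
tcp_pos: [0.477, 0.1128, 0.1168]
orientation: [-1.205, 1.217, -1.217]
wrist_force: [1.2, 0.2, -0.5]
finger_gap: 0.0206
clock: 8.08
tcp_pos: [0.4779, 0.113, 0.1917]
orientation: [-1.203, 1.215, -1.218]
wrist_force: [-0.6, -0.2, -1.5]
finger_gap: 0.0202
t=8.2 at [0.4768 0.1128 0.1897] rot [ 0.0007 -0.0065  0.0003] now-axes [-0.031  0.598  0.002] after-axes [-0.031  0.598  0.001] F [-0.3  0.1 -2.2] gap 0.0207
side [270.1 211.6] 0.59 pred [267.1 213.4]
```

View pics/rodlift.png

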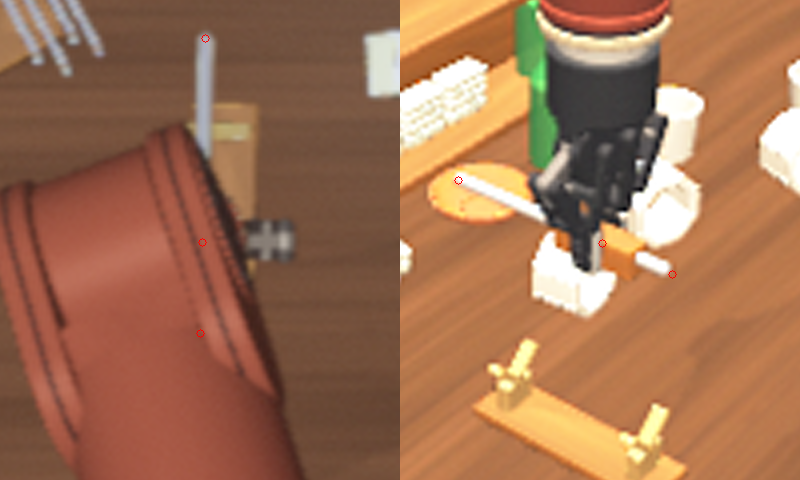

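The predicted tip, origin and tail sit on the rod in both views, so the grasp offset is known: the rod origin is 2 mm behind and 2.5 mm above the TCP. Now to ring 1.

```bash
H="python3 -m handwheel"
$H '{"claw":[-1,-1,-1,-1,-1],"translation":[[0.5,0.2,-0.15],[0.9,0.3,-0.29],[0.9,0.3,-0.29],[0.9,0.3,-0.29],[0.9,0.3,-0.29]],"delta_rot":[[0,-0.058,0],[0,-0.058,0],[0,-0.058,0],[0,-0.058,0],[0,-0.058,0]]}' 
$H '{"claw":[-1,-1,-1],"translation":[[0,0,0],[0,0,0],[0,0,0]],"delta_rot":[[0,0,0],[0,0,0],[0,0,0]]}' >/dev/null
python3 - <<'E'
from h import *
S=snaps()
for n in S: print(n,[r for r in rings(S[n])])
plan([.434,-.0425,.0365],5)
E
```

```text
clock: 8.7
tcp_pos: [0.4292, -0.0263, 0.1428]
orientation: [-1.248, 1.157, -1.152]
wrist_force: [-0.0, -1.1, -1.9]
finger_gap: 0.0208
top [(0.93, [364.0, 200.0], array([ 0.5528, -0.3257, -0.3716]), np.float64(0.058)), (0.71, [310.0, 176.0], array([ 0.6121, -0.161 , -0.3364]), np.float64(0.059)), (0.65, [266.0, 180.0], array([ 0.6021, -0.0287,  0.047 ]), np.float64(0.06)), (0.32, [108.0, 237.0], array([0.4439, 0.4337, 0.4425]), np.float64(0.614))]
side [(0.86, [266.0, 222.0], array([ 0.6056, -0.0321,  0.0876]), np.float64(0.05)), (0.72, [321.0, 194.0], array([ 0.535 , -0.3267,  0.4271]), np.float64(0.228)), (0.5, [281.0, 206.0], array([ 0.6093, -0.1577,  0.1438]), np.float64(0.391))]
t=9.2 at [ 0.4329 -0.0205  0.1455] rot [-0.0001 -0.003  -0.0001] now-axes [ 0.147  0.727 -0.005] after-axes [ 0.147  0.727 -0.005] F [-0.4  0.  -0.7] gap 0.0205
```

```bash
H="python3 -m handwheel"
$H '{"claw":[-1,-1,-1,-1,-1],"translation":[[0.15,0.2,-0.005],[0.15,0.4,-0.005],[0.15,0.6,-0.005],[0.15,0.7,-0.005],[0.15,0.727,-0.005]],"delta_rot":[[0,0,0],[0,0,0],[0,0,0],[0,0,0],[0,0,0]]}' 
$H '{"claw":[-1,-1,-1],"translation":[[0,0,0],[0,0,0],[0,0,0]],"delta_rot":[[0,0,0],[0,0,0],[0,0,0]]}' >/dev/null
python3 - <<'E'
from h import *
plan([.501,-.038,.0365],4.3)
E
```

```text
clock: 9.57
tcp_pos: [0.4318, -0.0432, 0.0338]
orientation: [-1.249, 1.152, -1.146]
wrist_force: [-1.1, 0.3, -1.0]
finger_gap: 0.0205
t=9.8 at [ 0.4348 -0.0436  0.0377] rot [-0.0014  0.0041  0.0003] now-axes [-0.001  0.009  0.443] after-axes [-0.004  0.008  0.443] F [-0.9 -0.2 -0.6] gap 0.0206
```

```bash
H="python3 -m handwheel"
$H '{"claw":[-1,-1,-1,-1,-1],"translation":[[0,0,0.12],[0,0,0.25],[0,0,0.35],[0,0,0.42],[0,0,0.443]],"delta_rot":[[0,0,0],[0,0,0],[0,0,0],[0,0,0],[0,0,0]]}' 
$H '{"claw":[-1,-1,-1,-1,-1],"translation":[[0,-0.05,0],[0,-0.1,0],[0,-0.15,0],[0,-0.18,0],[0,-0.2,0]],"delta_rot":[[0,0,0],[0,0,0],[0,0,0],[0,0,0],[0,0,0]]}' 120
$H '{"claw":[-1,-1,-1,-1,-1],"translation":[[0,-0.07,0],[0,-0.15,0],[0,-0.25,0],[0,-0.33,0],[0,-0.35,0]],"delta_rot":[[0,0,0],[0,0,0],[0,0,0],[0,0,0],[0,0,0]]}' 
$H '{"claw":[-1,-1,-1],"translation":[[0,0,0],[0,0,0],[0,0,0]],"delta_rot":[[0,0,0],[0,0,0],[0,0,0]]}'
python3 - <<'E'
from h import *
s=ctrl.snapshot("side");o=ctrl.get_obs();T=R.from_rotvec(o["orientation"]);org=o["tcp_pos"]+T.apply([0,-.0025,-.002])
im=cv2.resize(s["color"][:,:,::-1],None,fx=4,fy=4,interpolation=cv2.INTER_CUBIC)
for a in(-.06,.035,.135):cv2.circle(im,tuple(int(round(k*4+1.5)) for k in proj(s,org+T.apply([0,0,a]))),4,(0,0,255),1)
x,y=np.clip(proj(s,org).astype(int)*4-[250,200],0,[2048-500,1536-400]);cv2.imwrite('pics/r1.png',im[y:y+400,x:x+500])
plan([.501,-.038,.2],29.8)
E
```

```text
clock: 10.23
tcp_pos: [0.5021, -0.0381, 0.0375]
orientation: [-1.245, 1.147, -1.15]
wrist_force: [-0.2, -0.9, -1.8]
finger_gap: 0.0205
clock: 10.65
tcp_pos: [0.4996, -0.0385, 0.0674]
orientation: [-1.246, 1.149, -1.15]
wrist_force: [0.7, 0.2, -3.6]
finger_gap: 0.0207
clock: 11.07
tcp_pos: [0.5012, -0.0383, 0.1216]
orientation: [-1.244, 1.146, -1.151]
wrist_force: [0.3, 0.4, -4.2]
finger_gap: 0.0204
clock: 11.32
tcp_pos: [0.4993, -0.0384, 0.1181]
orientation: [-1.247, 1.15, -1.149]
wrist_force: [0.3, 0.4, -4.1]
finger_gap: 0.0199
t=11.4 at [ 0.4993 -0.0383  0.1181] rot [ 0.0009 -0.2794 -0.0004] now-axes [-0.001 -0.546  0.011] after-axes [ 0.004 -0.546  0.011] F [-0.3 -0.3 -3.2] gap 0.0203
```

View pics/r1.png

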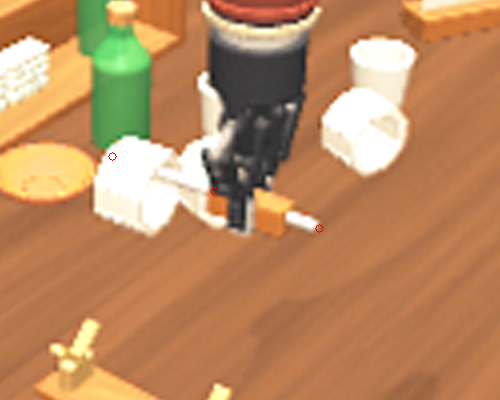

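```bash
H="python3 -m handwheel"
$H '{"claw":[-1,-1,-1,-1,-1],"translation":[[0,-0.03,0],[0,-0.08,0],[0,-0.16,0],[0,-0.22,0],[0,-0.27,0]],"delta_rot":[[0,-0.015,0],[0,-0.04,0],[0,-0.08,0],[0,-0.12,0],[0,-0.15,0]]}' >/dev/null
$H '{"claw":[-1,-1,-1,-1,-1],"translation":[[0,-0.02,0],[0,-0.04,0],[0,-0.06,0],[0,-0.06,0],[0,-0.06,0]],"delta_rot":[[0,-0.035,0],[0,-0.07,0],[0,-0.1,0],[0,-0.12,0],[0,-0.1294,0]]}' >/dev/null
$H '{"claw":[-1,-1,-1],"translation":[[0,0,0],[0,0,0],[0,0,0]],"delta_rot":[[0,0,0],[0,0,0],[0,0,0]]}'
python3 - <<'E'
from h import *
plan([.356,.293,.1585],29.8)
E
```

```text
clock: 12.45
tcp_pos: [0.4997, -0.0383, 0.168]
orientation: [-1.411, 0.819, -0.818]
wrist_force: [-0.9, 0.7, -3.4]
finger_gap: 0.0203
t=12.4 at [ 0.4997 -0.0383  0.168 ] rot [ 0.0003 -0.0006 -0.0003] now-axes [-2.393  0.064  0.264] after-axes [-2.393  0.063  0.266] F [-0.9  0.7 -3.4] gap 0.0203
```

```bash
H="python3 -m handwheel"
$H '{"claw":[-1,-1,-1,-1,-1],"translation":[[-0.04,0,0],[-0.12,0,0],[-0.22,0,0],[-0.34,0,0],[-0.46,0,0]],"delta_rot":[[0,0,0],[0,0,0],[0,0,0],[0,0,0],[0,0,0]]}' >/dev/null
$H '{"claw":[-1,-1,-1,-1,-1],"translation":[[-0.13,0,0.02],[-0.27,0,0.04],[-0.41,0,0.06],[-0.55,0,0.08],[-0.69,0,0.1]],"delta_rot":[[0,0,0],[0,0,0],[0,0,0],[0,0,0],[0,0,0]]}' >/dev/null
$H '{"claw":[-1,-1,-1,-1,-1],"translation":[[-0.14,0,0.02],[-0.28,0,0.04],[-0.42,0,0.06],[-0.56,0,0.08],[-0.69,0,0.1]],"delta_rot":[[0,0,0],[0,0,0],[0,0,0],[0,0,0],[0,0,0]]}' >/dev/null
$H '{"claw":[-1,-1,-1,-1,-1],"translation":[[-0.14,0,0.02],[-0.28,0.02,0.04],[-0.4,0.04,0.06],[-0.48,0.06,0.065],[-0.54,0.064,0.065]],"delta_rot":[[0,0,0],[0,0,0],[0,0,0],[0,0,0],[0,0,0]]}' >/dev/null
$H '{"claw":[-1,-1,-1,-1,-1],"translation":[[-0.01,0,0],[-0.013,0,0],[-0.013,0,0],[-0.013,0,0],[-0.013,0,0]],"delta_rot":[[0,0,0],[0,0,0],[0,0,0],[0,0,0],[0,0,0]]}'
cat >> h.py <<'E'
def pic(name,cams=("top","side"),v=None,at=None,sz=(400,480)):
    S={n:ctrl.snapshot(n) for n in cams};o=ctrl.get_obs();T=R.from_rotvec(o["orientation"]);org=o["tcp_pos"]+T.apply([0,-.0025,-.002]);ims=[]
    for n,s in S.items():
        im=cv2.resize(s["color"][:,:,::-1],None,fx=4,fy=4,interpolation=cv2.INTER_CUBIC)
        dot=lambda p,c:cv2.circle(im,tuple(int(round(k*4+1.5)) for k in proj(s,p)),3,c,1)
        for a in(-.06,.035,.135):dot(org+T.apply([0,0,a]),(0,0,255))
        if v is not None:
            for p in standpts(v)[::6]:dot(p,(255,0,0))
        c=org+T.apply([0,0,.1]) if at is None else np.array(at)
        x,y=np.clip(proj(s,c).astype(int)*4-[sz[0]//2,sz[1]//2],0,[2048-sz[0],1536-sz[1]]);ims.append(im[y:y+sz[1],x:x+sz[0]])
    cv2.imwrite(f'pics/{name}.png',np.hstack(ims));return S
E
python3 - <<'E'
from h import *
pic('pre1',v=np.load('stand0.npy'))
plan([.4429,.3427,.1585],29.8)
E
```

```text
clock: 14.53
tcp_pos: [0.3565, 0.2922, 0.1589]
orientation: [-1.411, 0.819, -0.82]
wrist_force: [0.7, -0.7, -3.5]
finger_gap: 0.0198
t=14.6 at [0.3564 0.2924 0.1589] rot [-0.0001 -0.0007  0.0001] now-axes [-0.005  0.002  0.667] after-axes [-0.004  0.002  0.667] F [-0.3  0.1 -3.7] gap 0.0201
```

View pics/pre1.png

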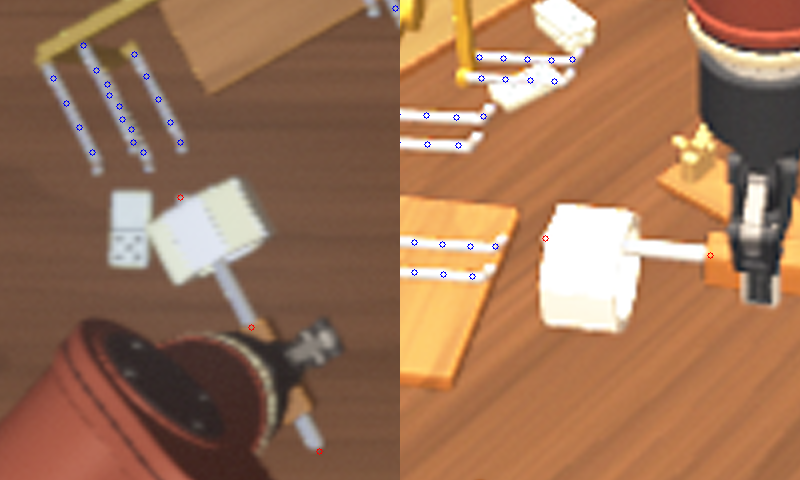

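The ring sits about 105 mm out on the rod, square to it and in line with the left lower hook. Inserting.

```bash
H="python3 -m handwheel"
$H '{"claw":[-1,-1,-1,-1,-1],"translation":[[0,0,0.02],[0,0,0.06],[0,0,0.12],[0,0,0.2],[0,0,0.28]],"delta_rot":[[0,0,0],[0,0,0],[0,0,0],[0,0,0],[0,0,0]]}' 
$H '{"claw":[-1,-1,-1,-1,-1],"translation":[[0,0,0.08],[0,0,0.16],[0,0,0.24],[0,0,0.3],[0,0,0.34]],"delta_rot":[[0,0,0],[0,0,0],[0,0,0],[0,0,0],[0,0,0]]}'
$H '{"claw":[-1,-1,-1,-1,-1],"translation":[[0,0,0.03],[0,0,0.045],[0,0,0.047],[0,0,0.047],[0,0,0.047]],"delta_rot":[[0,0,0],[0,0,0],[0,0,0],[0,0,0],[0,0,0]]}'
python3 - <<'E'
from h import *
pic('in1',v=np.load('stand0.npy'))
plan([.4429,.3427,.1585],29.8)
E
```

```text
clock: 15.05
tcp_pos: [0.3937, 0.3143, 0.1588]
orientation: [-1.411, 0.818, -0.819]
wrist_force: [-0.7, 1.1, -3.8]
finger_gap: 0.0198
clock: 15.47
tcp_pos: [0.438, 0.3397, 0.1584]
orientation: [-1.411, 0.819, -0.818]
wrist_force: [0.2, -1.0, -4.2]
finger_gap: 0.0199
clock: 15.88
tcp_pos: [0.4425, 0.3425, 0.1589]
orientation: [-1.412, 0.818, -0.818]
wrist_force: [-0.3, -0.5, -4.5]
finger_gap: 0.0203
t=16.0 at [0.4426 0.3425 0.1589] rot [-0.0001  0.      0.0002] now-axes [-0.     0.003  0.002] after-axes [-0.     0.003  0.002] F [ 0.2  0.8 -4. ] gap 0.0202
```

View pics/in1.png

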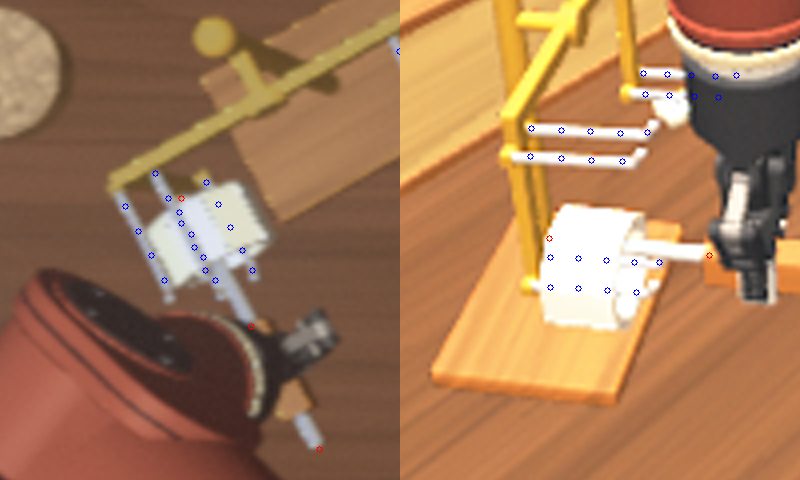

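```bash
H="python3 -m handwheel"
$H '{"claw":[-1,-1,-1,-1,-1],"translation":[[0,0.04,0],[0,0.09,0],[0,0.14,0],[0.005,0.19,0],[0.01,0.24,0]],"delta_rot":[[0,0,0],[0,0,0],[0,0,0],[0,0,0],[0,0,0]]}' 
$H '{"claw":[-1,-1,-1,-1,-1],"translation":[[0.01,0.06,0],[0.02,0.1,0],[0.03,0.1,0],[0.03,0.1,0],[0.03,0.1,0]],"delta_rot":[[0,0,0],[0,0,0],[0,0,0],[0,0,0],[0,0,0]]}'
for i in 1 2 3 4; do $H '{"claw":[-1,-1,-1,-1,-1],"translation":[[0,0,0],[0,0,0],[0,0,0],[0,0,0],[0,0,0]],"delta_rot":[[0,0,0],[0,0,0],[0,0,0],[0,0,0],[0,0,0]]}'|grep -E 'pos|force'; done
python3 - <<'E'
from h import *
S=pic('hung1',v=np.load('stand0.npy'))
v,c=standfit(S,np.load('stand0.npy'),1);print(np.round(v,4),c)
E
```

```text
clock: 16.4
tcp_pos: [0.4436, 0.3414, 0.122]
orientation: [-1.411, 0.818, -0.818]
wrist_force: [0.7, 0.6, -1.4]
finger_gap: 0.0199
clock: 16.82
tcp_pos: [0.4461, 0.3375, 0.1081]
orientation: [-1.411, 0.818, -0.818]
wrist_force: [-0.8, -0.2, -1.3]
finger_gap: 0.0202
tcp_pos: [0.4459, 0.3375, 0.1079]
wrist_force: [-0.3, 0.4, -1.2]
tcp_pos: [0.4458, 0.3375, 0.1078]
wrist_force: [-0.4, -0.1, -0.8]
tcp_pos: [0.4458, 0.3374, 0.1078]
wrist_force: [0.7, 0.2, -1.2]
tcp_pos: [0.4458, 0.3374, 0.1078]
wrist_force: [-0.4, -0.2, -1.0]
[ 0.5822  0.3068  0.52    0.2356 -0.1021] 5.156559400108174
```

View pics/hung1.png

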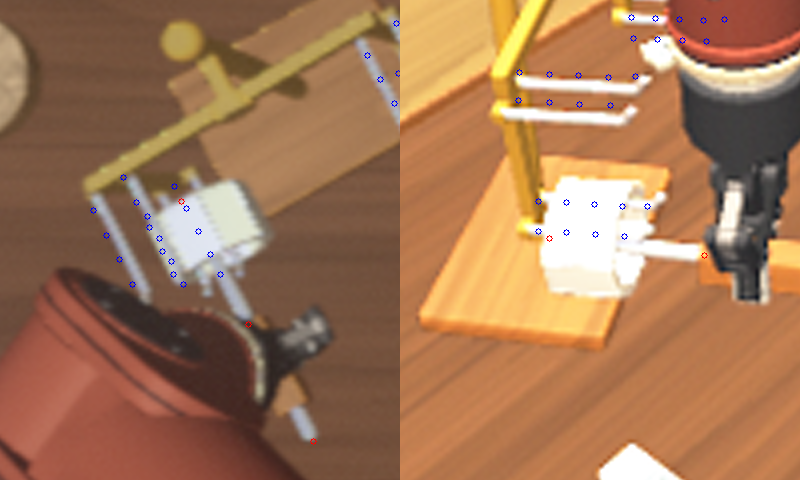

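Ring 1 hangs on both tines of the left lower hook, with beam tilt −0.10 as expected. Withdrawing.

```bash
H="python3 -m handwheel"
$H '{"claw":[-1,-1,-1,-1,-1],"translation":[[0.03,0,0],[0.03,0,-0.05],[0.03,0,-0.15],[0.03,0,-0.25],[0.03,0,-0.35]],"delta_rot":[[0,0,0],[0,0,0],[0,0,0],[0,0,0],[0,0,0]]}' 
$H '{"claw":[-1,-1,-1,-1,-1],"translation":[[0,0,-0.1],[0,0,-0.2],[0,0,-0.3],[0,0,-0.38],[0,0,-0.4]],"delta_rot":[[0,0,0],[0,0,0],[0,0,0],[0,0,0],[0,0,0]]}'
python3 - <<'E'
from h import *
S=snaps()
v,c=standfit(S,np.load('stand0.npy'),1);print(np.round(v,4),c,np.round(HP(v),4).tolist())
for n in S: print(n,[r for r in rings(S[n])])
plan([.40,0,.17],-19)
E
```

```text
clock: 19.0
tcp_pos: [0.4015, 0.3067, 0.1076]
orientation: [-1.412, 0.819, -0.818]
wrist_force: [-0.3, 0.7, -1.5]
finger_gap: 0.0201
clock: 19.42
tcp_pos: [0.3487, 0.2762, 0.1075]
orientation: [-1.413, 0.818, -0.819]
wrist_force: [0.5, -0.7, -2.0]
finger_gap: 0.02
[ 0.5822  0.3068  0.52    0.2356 -0.1033] 3.792008381654933 [[0.5335, 0.3918, 0.2253], [0.5386, 0.3829, 0.1259], [0.6324, 0.2192, 0.246], [0.6375, 0.2102, 0.1465]]
top [(0.64, [122.0, 199.0], array([0.5446, 0.4029, 0.4176]), np.float64(0.162)), (0.64, [149.0, 258.0], array([ 0.3976,  0.3203, -0.3836]), np.float64(0.852)), (0.61, [366.0, 199.0], array([ 0.5513, -0.3289, -0.2248]), np.float64(0.217)), (0.58, [306.0, 176.0], array([ 0.6136, -0.161 , -0.337 ]), np.float64(0.081)), (0.42, [130.0, 171.0], array([0.6521, 0.3653, 0.0963]), np.float64(0.873)), (0.4, [215.0, 220.0], array([ 0.5325,  0.1126, -1.5223]), np.float64(0.553))]
side [(0.88, [186.0, 283.0], array([ 0.6043,  0.3353, -0.7049]), np.float64(0.114)), (0.82, [320.0, 193.0], array([ 0.5521, -0.326 , -0.3314]), np.float64(0.084))]
t=19.6 at [0.3511 0.2778 0.1081] rot [-6.000e-04  5.419e-01 -3.000e-04] now-axes [ 1.77  -0.414 -0.636] after-axes [ 1.645 -0.413  0.911] F [-0.2  0.2 -1.1] gap 0.02
```

```bash
H="python3 -m handwheel"
$H '{"claw":[-1,-1,-1,-1,-1],"translation":[[0.1,-0.2,0],[0.3,-0.4,0],[0.5,-0.42,0],[0.7,-0.42,0],[0.9,-0.42,0]],"delta_rot":[[0,0,0],[0,0,0],[0,0,0],[0,0,0],[0,0,0]]}' >/dev/null
$H '{"claw":[-1,-1,-1,-1,-1],"translation":[[0,0,0],[0,0,0],[0,0,0],[0,0,0],[0,0,0]],"delta_rot":[[0,0.075,0],[0,0.15,0],[0,0.225,0],[0,0.3,0],[0,0.36,0]]}' >/dev/null
$H '{"claw":[-1,-1,-1,-1,-1],"translation":[[0,0,0],[0,0,0],[0,0,0],[0,0,0],[0,0,0]],"delta_rot":[[0,0.075,0],[0,0.15,0],[0,0.181,0],[0,0.181,0],[0,0.181,0]]}' >/dev/null
python3 - <<'E'
from h import *
plan([.452,-.106,.12],-18.9)
E
```

```text
t=20.9 at [0.418  0.1607 0.1707] rot [ 0.0002  0.0014 -0.0002] now-axes [1.61  0.337 0.787] after-axes [1.609 0.338 0.791] F [-0.3  0.3 -1.9] gap 0.0199
```

```bash
H="python3 -m handwheel"
$H '{"claw":[-1,-1,-1,-1,-1],"translation":[[0.1,0,0.1],[0.3,0,0.2],[0.5,0,0.3],[0.7,0,0.4],[0.8,0,0.4]],"delta_rot":[[0,0,0],[0,0,0],[0,0,0],[0,0,0],[0,0,0]]}' >/dev/null
$H '{"claw":[-1,-1,-1,-1,-1],"translation":[[0.2,0.1,0.1],[0.4,0.2,0.2],[0.6,0.3,0.3],[0.75,0.338,0.37],[0.81,0.338,0.391]],"delta_rot":[[0,0,0],[0,0,0],[0,0,0],[0,0,0],[0,0,0]]}' >/dev/null
$H '{"claw":[-1,-1,-1],"translation":[[0,0,0],[0,0,0],[0,0,0]],"delta_rot":[[0,0,0],[0,0,0],[0,0,0]]}' >/dev/null
python3 - <<'E'
from h import *
S=snaps()
for n in S: print(n,[r for r in rings(S[n])])
plan([.452,-.106,.0365],-18.9)
E
```

```text
top [(0.94, [309.0, 177.0], array([ 0.6129, -0.1616, -0.3471]), np.float64(0.057)), (0.89, [364.0, 198.0], array([ 0.5516, -0.3263, -0.3706]), np.float64(0.057)), (0.66, [122.0, 198.0], array([0.5438, 0.4017, 0.4741]), np.float64(0.123))]
side [(0.77, [183.0, 282.0], array([ 0.6037,  0.3353, -0.7215]), np.float64(0.107)), (0.71, [280.0, 203.0], array([ 0.6141, -0.1632, -0.1751]), np.float64(0.071))]
t=22.1 at [ 0.4518 -0.1054  0.1204] rot [-0.0004  0.0014 -0.    ] now-axes [0.003 0.559 0.002] after-axes [0.003 0.559 0.002] F [-0.3  0.3 -1.3] gap 0.0202
```

```bash
H="python3 -m handwheel"
$H '{"claw":[-1,-1,-1,-1,-1],"translation":[[0.01,0.2,0],[0.01,0.35,0],[0.01,0.48,0],[0.01,0.55,0],[0.01,0.559,0]],"delta_rot":[[0,0,0],[0,0,0],[0,0,0],[0,0,0],[0,0,0]]}' >/dev/null
$H '{"claw":[-1,-1,-1],"translation":[[0,0,0],[0,0,0],[0,0,0]],"delta_rot":[[0,0,0],[0,0,0],[0,0,0]]}'
$H '{"claw":[-1,-1,-1,-1,-1],"translation":[[0,0,0.12],[0,0,0.25],[0,0,0.35],[0,0,0.42],[0,0,0.447]],"delta_rot":[[0,0,0],[0,0,0],[0,0,0],[0,0,0],[0,0,0]]}' 
$H '{"claw":[-1,-1,-1,-1,-1],"translation":[[0,-0.05,0],[0,-0.1,0],[0,-0.15,0],[0,-0.18,0],[0,-0.2,0]],"delta_rot":[[0,0,0],[0,0,0],[0,0,0],[0,0,0],[0,0,0]]}' |grep -E 'pos|force'
$H '{"claw":[-1,-1,-1,-1,-1],"translation":[[0,-0.07,0],[0,-0.15,0],[0,-0.25,0],[0,-0.33,0],[0,-0.35,0]],"delta_rot":[[0,0,0],[0,0,0],[0,0,0],[0,0,0],[0,0,0]]}' |grep -E 'pos|force'
$H '{"claw":[-1,-1,-1,-1,-1],"translation":[[0,-0.07,0],[0,-0.18,0],[0,-0.3,0],[0,-0.42,0],[0,-0.5,0]],"delta_rot":[[0,0,0],[0,0,0],[0,0,0],[0,0,0],[0,0,0]]}' |grep -E 'pos|force'
python3 - <<'E'
from h import *
plan([.450,.115,.2685],29.8)
E
```

```text
clock: 22.82
tcp_pos: [0.4521, -0.108, 0.0375]
orientation: [-1.033, 1.446, -1.449]
wrist_force: [0.7, 0.2, -2.0]
finger_gap: 0.0201
clock: 23.23
tcp_pos: [0.5163, -0.1301, 0.0371]
orientation: [-1.033, 1.447, -1.449]
wrist_force: [0.4, 0.2, -0.3]
finger_gap: 0.02
tcp_pos: [0.5143, -0.1295, 0.0673]
wrist_force: [-0.0, 0.6, -4.5]
tcp_pos: [0.5158, -0.1297, 0.1216]
wrist_force: [0.4, 0.2, -3.2]
tcp_pos: [0.5148, -0.1296, 0.1955]
wrist_force: [-0.3, 0.7, -3.0]
t=24.5 at [ 0.5148 -0.1296  0.1955] rot [-6.00e-04 -5.41e-01  2.00e-04] now-axes [-1.403 -0.487 -0.936] after-axes [-1.629 -0.487  0.436] F [-0.3  0.7 -3. ] gap 0.0203
```

```bash
H="python3 -m handwheel"
$H '{"claw":[-1,-1,-1,-1,-1],"translation":[[0,-0.03,0],[0,-0.08,0],[0,-0.15,0],[0,-0.22,0],[0,-0.28,0]],"delta_rot":[[0,-0.015,0],[0,-0.04,0],[0,-0.08,0],[0,-0.125,0],[0,-0.17,0]]}' >/dev/null
$H '{"claw":[-1,-1,-1,-1,-1],"translation":[[0,-0.06,0],[0,-0.12,0],[0,-0.17,0],[0,-0.2,0],[0,-0.207,0]],"delta_rot":[[0,-0.045,0],[0,-0.09,0],[0,-0.135,0],[0,-0.18,0],[0,-0.225,0]]}' >/dev/null
$H '{"claw":[-1,-1,-1,-1,-1],"translation":[[0,0,0],[0,0,0],[0,0,0],[0,0,0],[0,0,0]],"delta_rot":[[0,-0.04,0],[0,-0.08,0],[0,-0.11,0],[0,-0.135,0],[0,-0.146,0]]}' >/dev/null
$H '{"claw":[-1,-1,-1],"translation":[[0,0,0],[0,0,0],[0,0,0]],"delta_rot":[[0,0,0],[0,0,0],[0,0,0]]}'
python3 - <<'E'
from h import *
plan([.456,.118,.2685],29.8)
E
```

```text
clock: 25.98
tcp_pos: [0.5144, -0.1296, 0.2665]
orientation: [-1.411, 0.819, -0.818]
wrist_force: [1.1, -0.6, -4.4]
finger_gap: 0.02
t=26.0 at [ 0.5144 -0.1296  0.2665] rot [ 0.0002 -0.0005 -0.0002] now-axes [-1.626 -0.013  0.481] after-axes [-1.626 -0.013  0.482] F [ 1.1 -0.6 -4.4] gap 0.02
```

```bash
H="python3 -m handwheel"
$H '{"claw":[-1,-1,-1,-1,-1],"translation":[[-0.04,0,0],[-0.12,0,0.02],[-0.22,0,0.05],[-0.34,0,0.09],[-0.46,0,0.13]],"delta_rot":[[0,0,0],[0,0,0],[0,0,0],[0,0,0],[0,0,0]]}' >/dev/null
$H '{"claw":[-1,-1,-1,-1,-1],"translation":[[-0.13,0,0.04],[-0.27,0,0.08],[-0.41,0,0.12],[-0.55,0,0.16],[-0.67,0,0.2]],"delta_rot":[[0,0,0],[0,0,0],[0,0,0],[0,0,0],[0,0,0]]}' >/dev/null
$H '{"claw":[-1,-1,-1,-1,-1],"translation":[[-0.12,0,0.04],[-0.24,0,0.08],[-0.36,0,0.12],[-0.44,-0.01,0.145],[-0.496,-0.013,0.152]],"delta_rot":[[0,0,0],[0,0,0],[0,0,0],[0,0,0],[0,0,0]]}' >/dev/null
$H '{"claw":[-1,-1,-1,-1],"translation":[[0,0,0],[0,0,0],[0,0,0],[0,0,0]],"delta_rot":[[0,0,0],[0,0,0],[0,0,0],[0,0,0]]}'
python3 - <<'E'
from h import *
S=pic('pre2',v=np.r_[np.load('stand0.npy')[:4],-.103])
plan([.543,.168,.2685],29.8)
E
```

```text
clock: 27.57
tcp_pos: [0.4562, 0.117, 0.2686]
orientation: [-1.411, 0.819, -0.82]
wrist_force: [-0.1, -0.2, -3.9]
finger_gap: 0.0207
t=27.7 at [0.4562 0.1172 0.2686] rot [ 0.0001 -0.001  -0.0001] now-axes [-0.007  0.001  0.67 ] after-axes [-0.006  0.001  0.67 ] F [ 0.2  0.2 -4.3] gap 0.0201
```

View pics/pre2.png

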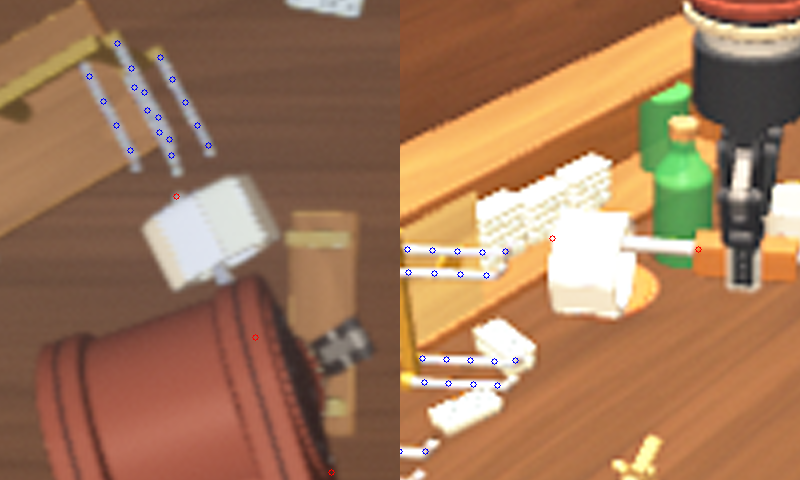

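Ring 2 is lined up with the right upper pair: the rod line passes midway between the tine tips at about (133,155) and (175,160). Inserting and lowering.

```bash
H="python3 -m handwheel"
$H '{"claw":[-1,-1,-1,-1,-1],"translation":[[0,0,0.02],[0,0,0.06],[0,0,0.12],[0,0,0.2],[-0.006,0,0.28]],"delta_rot":[[0,0,0],[0,0,0],[0,0,0],[0,0,0],[0,0,0]]}' |grep -E 'pos|force'
$H '{"claw":[-1,-1,-1,-1,-1],"translation":[[0,0,0.08],[0,0,0.16],[0,0,0.24],[0,0,0.3],[0,0,0.34]],"delta_rot":[[0,0,0],[0,0,0],[0,0,0],[0,0,0],[0,0,0]]}'|grep -E 'pos|force'
$H '{"claw":[-1,-1,-1,-1,-1],"translation":[[0,0,0.03],[0,0,0.045],[0,0,0.05],[0,0,0.05],[0,0,0.05]],"delta_rot":[[0,0,0],[0,0,0],[0,0,0],[0,0,0],[0,0,0]]}'
python3 - <<'E'
from h import *
S=pic('in2',v=np.r_[np.load('stand0.npy')[:4],-.103])
plan([.543,.168,.2685],29.8)
E
```

```text
tcp_pos: [0.4933, 0.1399, 0.2687]
wrist_force: [-0.5, -1.2, -3.4]
tcp_pos: [0.5375, 0.1658, 0.2683]
wrist_force: [0.1, 0.5, -4.7]
clock: 28.92
tcp_pos: [0.5426, 0.1686, 0.2688]
orientation: [-1.412, 0.818, -0.818]
wrist_force: [0.3, -0.0, -3.3]
finger_gap: 0.0199
t=29.0 at [0.5427 0.1685 0.2689] rot [-0.     -0.0002  0.0003] now-axes [0.004 0.003 0.   ] after-axes [0.004 0.003 0.   ] F [-0.7 -1.1 -4.4] gap 0.0198
```

View pics/in2.png

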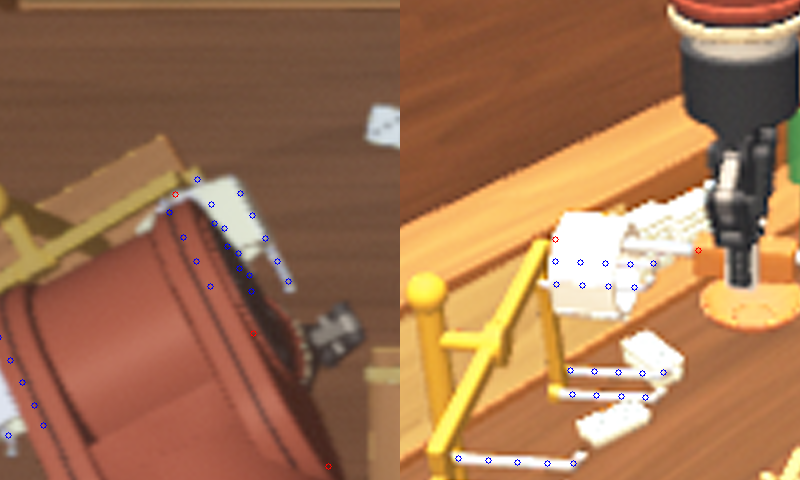

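```bash
H="python3 -m handwheel"
$H '{"claw":[-1,-1,-1,-1,-1],"translation":[[0,0.04,0],[0,0.09,0],[0,0.14,0],[0,0.19,0],[0,0.24,0]],"delta_rot":[[0,0,0],[0,0,0],[0,0,0],[0,0,0],[0,0,0]]}' |grep -E 'pos|force'
$H '{"claw":[-1,-1,-1,-1,-1],"translation":[[0,0.06,0],[0,0.1,0],[0,0.1,0],[0,0.1,0],[0,0.1,0]],"delta_rot":[[0,0,0],[0,0,0],[0,0,0],[0,0,0],[0,0,0]]}'|grep -E 'pos|force'
for i in 1 2 3 4; do $H '{"claw":[-1,-1,-1,-1,-1],"translation":[[0,0,0],[0,0,0],[0,0,0],[0,0,0],[0,0,0]],"delta_rot":[[0,0,0],[0,0,0],[0,0,0],[0,0,0],[0,0,0]]}'|grep -E 'force'; done
python3 - <<'E'
from h import *
S=pic('hung2',v=np.load('stand0.npy'))
v,c=standfit(S,np.load('stand0.npy'),1);print(np.round(v,4),c,np.round(HP(v),4).tolist())
E
```

```text
tcp_pos: [0.5429, 0.1688, 0.2319]
wrist_force: [0.0, -0.2, -0.6]
tcp_pos: [0.543, 0.1689, 0.2181]
wrist_force: [-0.2, -0.2, -1.7]
wrist_force: [0.3, -0.5, -1.1]
wrist_force: [-0.4, 1.2, -1.6]
wrist_force: [-0.1, 0.1, -1.6]
wrist_force: [-1.2, 1.4, -1.5]
[ 0.5822  0.3068  0.52    0.2356 -0.0134] 6.0545306181444705 [[0.5326, 0.3934, 0.2342], [0.5333, 0.3922, 0.1342], [0.632, 0.2198, 0.2369], [0.6326, 0.2187, 0.1369]]
```

View pics/hung2.png

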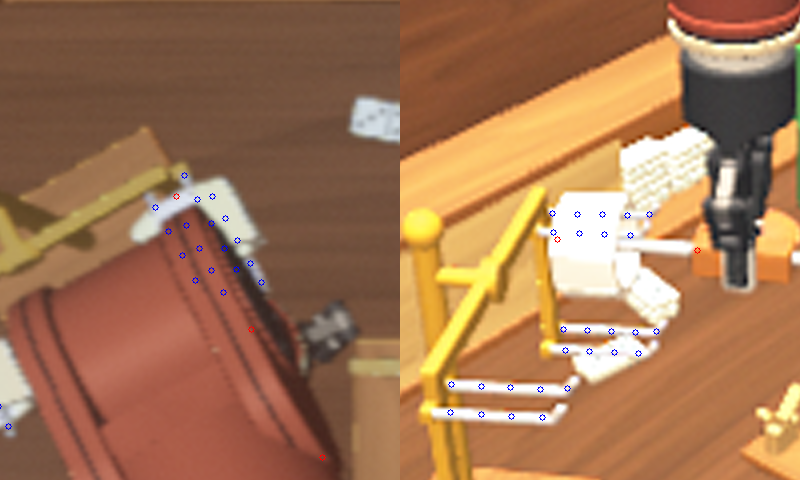

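Ring 2 hangs on the right upper hook and the beam is level again. Withdraw and head for ring 3.

```bash
H="python3 -m handwheel"
$H '{"claw":[-1,-1,-1,-1,-1],"translation":[[0,0,0],[0,0,-0.05],[0,0,-0.15],[0,0,-0.25],[0,0,-0.35]],"delta_rot":[[0,0,0],[0,0,0],[0,0,0],[0,0,0],[0,0,0]]}' |grep -E 'pos|force'
$H '{"claw":[-1,-1,-1,-1,-1],"translation":[[0,0,-0.1],[0,0,-0.2],[0,0,-0.3],[0,0,-0.4],[0,0,-0.4]],"delta_rot":[[0,0,0],[0,0,0],[0,0,0],[0,0,0],[0,0,0]]}'
python3 - <<'E'
from h import *
S=snaps()
v,c=standfit(S,np.load('stand0.npy'),1);print(np.round(v,4),c)
for n in S: print(n,[r for r in rings(S[n]) if r[3]<.13])
u=np.array([np.cos(.36),-np.sin(.36),0]);plan(np.array([.552,-.3263,.12])-.17*u,-20.6)
E
```

```text
tcp_pos: [0.4962, 0.1423, 0.2175]
wrist_force: [1.1, -0.4, -0.9]
clock: 32.45
tcp_pos: [0.4431, 0.1113, 0.2176]
orientation: [-1.413, 0.819, -0.82]
wrist_force: [0.9, 0.2, -2.0]
finger_gap: 0.0201
[ 0.5822  0.3068  0.52    0.2356 -0.0066] 4.827060691896536
top [(0.84, [368.0, 197.0], array([ 0.5522, -0.3263, -0.3114]), np.float64(0.076))]
side [(0.97, [181.0, 284.0], array([0.6071, 0.3429, 0.5389]), np.float64(0.129)), (0.73, [320.0, 192.0], array([ 0.555 , -0.3278, -0.3081]), np.float64(0.067))]
t=32.6 at [0.4456 0.1131 0.2179] rot [-4.0e-04  5.6e-01 -1.0e-04] now-axes [ 2.021  0.652 -1.563] after-axes [2.492 0.653 0.561] F [-0.4 -0.9 -0.8] gap 0.0204
```

```bash
H="python3 -m handwheel"
$H '{"claw":[-1,-1,-1,-1,-1],"translation":[[0,0,0],[0,0,0],[0,0,0],[0,0,0],[0,0,0]],"delta_rot":[[0,0.075,0],[0,0.15,0],[0,0.225,0],[0,0.3,0],[0,0.36,0]]}' >/dev/null
$H '{"claw":[-1,-1,-1,-1,-1],"translation":[[0,0,0],[0,0,0],[0,0,0],[0,0,0],[0,0,0]],"delta_rot":[[0,0.075,0],[0,0.15,0],[0,0.188,0],[0,0.188,0],[0,0.188,0]]}' >/dev/null
$H '{"claw":[-1,-1,-1,-1,-1],"translation":[[0.1,0,0.1],[0.3,0,0.2],[0.5,0,0.3],[0.7,0,0.3],[0.85,0,0.3]],"delta_rot":[[0,0,0],[0,0,0],[0,0,0],[0,0,0],[0,0,0]]}' >/dev/null
python3 - <<'E'
from h import *
plan([.393,-.27,.12],-19.5)
E
```

```text
t=33.9 at [ 0.4448 -0.0248  0.2175] rot [ 0.0004  0.0005 -0.0001] now-axes [1.657 0.649 0.219] after-axes [1.656 0.65  0.22 ] F [-0.3 -0.3 -0.9] gap 0.0202
```

```bash
H="python3 -m handwheel"
$H '{"claw":[-1,-1,-1,-1,-1],"translation":[[0.15,0.1,0.05],[0.35,0.2,0.1],[0.55,0.3,0.11],[0.75,0.3,0.11],[0.85,0.3,0.11]],"delta_rot":[[0,0,0],[0,0,0],[0,0,0],[0,0,0],[0,0,0]]}' >/dev/null
$H '{"claw":[-1,-1,-1,-1,-1],"translation":[[0.2,0.1,0.05],[0.4,0.2,0.11],[0.6,0.3,0.11],[0.75,0.34,0.11],[0.807,0.35,0.11]],"delta_rot":[[0,0,0],[0,0,0],[0,0,0],[0,0,0],[0,0,0]]}' >/dev/null
$H '{"claw":[-1,-1,-1],"translation":[[0,0,0],[0,0,0],[0,0,0]],"delta_rot":[[0,0,0],[0,0,0],[0,0,0]]}' >/dev/null
python3 - <<'E'
from h import *
S=snaps()
for n in S: print(n,[r for r in rings(S[n]) if r[3]<.13])
plan([.393,-.27,.0365],-19.5)
E
```

```text
top [(0.91, [367.0, 197.0], array([ 0.5523, -0.3264, -0.3074]), np.float64(0.085))]
side [(0.83, [182.0, 284.0], array([ 0.6065,  0.3413, -0.7594]), np.float64(0.111)), (0.56, [318.0, 192.0], array([ 0.5532, -0.3238, -0.242 ]), np.float64(0.109))]
t=35.2 at [ 0.3937 -0.2668  0.1206] rot [-0.0004  0.001   0.    ] now-axes [0.022 0.561 0.002] after-axes [0.022 0.561 0.003] F [-0.4 -0.2 -0.9] gap 0.0203
```

```bash
H="python3 -m handwheel"
$H '{"claw":[-1,-1,-1,-1,-1],"translation":[[0.02,0.2,0],[0.02,0.35,0],[0.02,0.48,0],[0.02,0.55,0],[0.02,0.561,0]],"delta_rot":[[0,0,0],[0,0,0],[0,0,0],[0,0,0],[0,0,0]]}' >/dev/null
$H '{"claw":[-1,-1,-1],"translation":[[0,0,0],[0,0,0],[0,0,0]],"delta_rot":[[0,0,0],[0,0,0],[0,0,0]]}' | grep -E 'pos|force'
$H '{"claw":[-1,-1,-1,-1,-1],"translation":[[0,0,0.12],[0,0,0.25],[0,0,0.35],[0,0,0.42],[0,0,0.447]],"delta_rot":[[0,0,0],[0,0,0],[0,0,0],[0,0,0],[0,0,0]]}' | grep -E 'pos|force'
$H '{"claw":[-1,-1,-1,-1,-1],"translation":[[0,-0.05,0],[0,-0.1,0],[0,-0.15,0],[0,-0.18,0],[0,-0.2,0]],"delta_rot":[[0,0,0],[0,0,0],[0,0,0],[0,0,0],[0,0,0]]}' |grep -E 'pos|force'
$H '{"claw":[-1,-1,-1,-1,-1],"translation":[[0,-0.07,0],[0,-0.15,0],[0,-0.25,0],[0,-0.35,0],[0,-0.45,0]],"delta_rot":[[0,0,0],[0,0,0],[0,0,0],[0,0,0],[0,0,0]]}' |grep -E 'pos|force'
$H '{"claw":[-1,-1,-1,-1,-1],"translation":[[0,-0.1,0],[0,-0.2,0],[0,-0.32,0],[0,-0.42,0],[0,-0.5,0]],"delta_rot":[[0,0,0],[0,0,0],[0,0,0],[0,0,0],[0,0,0]]}' |grep -E 'pos|force'
$H '{"claw":[-1,-1,-1,-1,-1],"translation":[[0,-0.07,0],[0,-0.15,0],[0,-0.25,0],[0,-0.33,0],[0,-0.36,0]],"delta_rot":[[0,0,0],[0,0,0],[0,0,0],[0,0,0],[0,0,0]]}' |grep -E 'pos|force'
python3 - <<'E'
from h import *
S=pic('x3',v=None)
v=np.load('stand0.npy');v[4]=-.005;P=HP(v)[0];u=np.array([np.cos(v[2]),np.sin(v[2]),0]);print(P)
t=P-.203*u;t[2]=P[2]+.0225;print(t);plan(t,29.8)
E
```

```text
tcp_pos: [0.3929, -0.2709, 0.0373]
wrist_force: [-0.1, -0.2, -1.9]
tcp_pos: [0.4571, -0.2934, 0.037]
wrist_force: [-0.3, 0.1, -1.5]
tcp_pos: [0.4549, -0.293, 0.0671]
wrist_force: [-0.5, -1.1, -3.9]
tcp_pos: [0.4552, -0.2928, 0.1352]
wrist_force: [-1.0, 0.4, -4.4]
tcp_pos: [0.4554, -0.2929, 0.2109]
wrist_force: [0.7, 0.3, -3.8]
tcp_pos: [0.4558, -0.2932, 0.2647]
wrist_force: [0.6, -0.8, -3.4]
[0.53254379 0.39349569 0.23506148]
[0.35637367 0.29263396 0.25756148]
t=38.0 at [ 0.4556 -0.2931  0.2634] rot [-7.00e-04 -5.48e-01  5.00e-04] now-axes [-3.459  0.035 -1.929] after-axes [-3.717  0.039  1.366] F [-0.3  0.5 -3.4] gap 0.0204
```

```bash
H="python3 -m handwheel"
$H '{"claw":[-1,-1,-1,-1,-1],"translation":[[0,0,0],[0,0,0],[0,0,0],[0,0,0],[0,0,0]],"delta_rot":[[0,-0.015,0],[0,-0.04,0],[0,-0.08,0],[0,-0.125,0],[0,-0.17,0]]}' >/dev/null
$H '{"claw":[-1,-1,-1,-1,-1],"translation":[[0,0,0],[0,0,0],[0,0,0],[0,0,0],[0,0,0]],"delta_rot":[[0,-0.045,0],[0,-0.09,0],[0,-0.135,0],[0,-0.18,0],[0,-0.225,0]]}' >/dev/null
$H '{"claw":[-1,-1,-1,-1,-1],"translation":[[0,0,0],[0,0,0],[0,0,0],[0,0,0],[0,0,0]],"delta_rot":[[0,-0.04,0],[0,-0.08,0],[0,-0.115,0],[0,-0.14,0],[0,-0.153,0]]}' >/dev/null
$H '{"claw":[-1,-1,-1,-1,-1],"translation":[[-0.04,0,0.03],[-0.12,0,0.08],[-0.22,0,0.15],[-0.34,0,0.22],[-0.46,0,0.3]],"delta_rot":[[0,0,0],[0,0,0],[0,0,0],[0,0,0],[0,0,0]]}' >/dev/null
$H '{"claw":[-1,-1,-1,-1,-1],"translation":[[-0.13,0,0.08],[-0.26,0,0.16],[-0.39,0,0.24],[-0.52,0,0.33],[-0.65,0,0.41]],"delta_rot":[[0,0,0],[0,0,0],[0,0,0],[0,0,0],[0,0,0]]}' >/dev/null
$H '{"claw":[-1,-1,-1,-1,-1],"translation":[[-0.13,0,0.08],[-0.26,0,0.16],[-0.38,0,0.24],[-0.48,0,0.31],[-0.54,0,0.34]],"delta_rot":[[0,0,0],[0,0,0],[0,0,0],[0,0,0],[0,0,0]]}' 
python3 - <<'E'
from h import *
plan([.3564,.2926,.2576],29.8)
E
```

```text
clock: 40.53
tcp_pos: [0.4684, 0.004, 0.2626]
orientation: [-1.412, 0.816, -0.816]
wrist_force: [0.1, 1.2, -3.3]
finger_gap: 0.0199
t=40.5 at [0.4684 0.004  0.2626] rot [-0.0002  0.002  -0.0002] now-axes [-2.04   0.034  0.315] after-axes [-2.041  0.033  0.308] F [ 0.1  1.2 -3.3] gap 0.0199
```

```bash
H="python3 -m handwheel"
$H '{"claw":[-1,-1,-1,-1,-1],"translation":[[-0.04,0,0],[-0.12,0,0.01],[-0.22,0,0.03],[-0.34,0,0.05],[-0.46,0,0.07]],"delta_rot":[[0,0,0],[0,0,0],[0,0,0],[0,0,0],[0,0,0]]}' >/dev/null
$H '{"claw":[-1,-1,-1,-1,-1],"translation":[[-0.13,0,0.02],[-0.27,0,0.04],[-0.41,0,0.06],[-0.55,0,0.08],[-0.69,0,0.1]],"delta_rot":[[0,0,0],[0,0,0],[0,0,0],[0,0,0],[0,0,0]]}' >/dev/null
$H '{"claw":[-1,-1,-1,-1,-1],"translation":[[-0.13,0,0.02],[-0.26,0,0.04],[-0.37,0,0.06],[-0.46,0.02,0.08],[-0.53,0.034,0.1]],"delta_rot":[[0,0,0],[0,0,0],[0,0,0],[0,0,0],[0,0,0]]}' >/dev/null
$H '{"claw":[-1,-1,-1,-1,-1],"translation":[[-0.06,0,0.01],[-0.12,0,0.02],[-0.17,0,0.03],[-0.2,0,0.035],[-0.21,0,0.035]],"delta_rot":[[0,0,0],[0,0,0],[0,0,0],[0,0,0],[0,0,0]]}' >/dev/null
$H '{"claw":[-1,-1,-1],"translation":[[-0.15,0,0],[-0.16,0,0],[-0.16,0,0]],"delta_rot":[[0,0,0],[0,0,0],[0,0,0]]}' 
python3 - <<'E'
from h import *
v=np.load('stand0.npy')
S=pic('pre3',v=np.r_[v[:4],-.005])
w,c=standfit(S,v,1);print(w[4],c);P=HP(np.r_[v[:4],-.005])[0];u=np.array([np.cos(v[2]),np.sin(v[2]),0])
t=P-.103*u;t[2]=P[2]+.0225;plan(t,29.8)
E
```

```text
clock: 42.45
tcp_pos: [0.3553, 0.2905, 0.2576]
orientation: [-1.412, 0.817, -0.817]
wrist_force: [-0.7, -0.6, -3.7]
finger_gap: 0.0203
-0.006640624999999999 4.987236267399485
t=42.5 at [0.3562 0.2892 0.2575] rot [ 0.0001 -0.0002  0.0002] now-axes [-0.019 -0.001  0.679] after-axes [-0.019 -0.001  0.679] F [-0.8  0.7 -4.7] gap 0.0199
```

View pics/pre3.png

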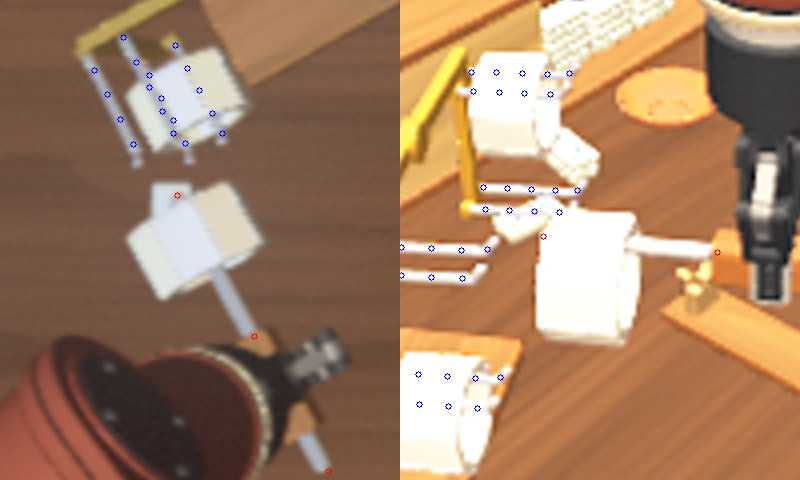

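```bash
H="python3 -m handwheel"
$H '{"claw":[-1,-1,-1,-1,-1],"translation":[[-0.004,0,0.02],[-0.009,0,0.06],[-0.014,0,0.12],[-0.019,0,0.2],[-0.019,0,0.28]],"delta_rot":[[0,0,0],[0,0,0],[0,0,0],[0,0,0],[0,0,0]]}' |grep -E 'pos|force'
$H '{"claw":[-1,-1,-1,-1,-1],"translation":[[0,0,0.08],[0,0,0.16],[0,0,0.24],[0,0,0.3],[0,0,0.34]],"delta_rot":[[0,0,0],[0,0,0],[0,0,0],[0,0,0],[0,0,0]]}'|grep -E 'pos|force'
$H '{"claw":[-1,-1,-1,-1,-1],"translation":[[0,0,0.03],[0,0,0.05],[0,0,0.059],[0,0,0.059],[0,0,0.059]],"delta_rot":[[0,0,0],[0,0,0],[0,0,0],[0,0,0],[0,0,0]]}' >/dev/null
python3 - <<'E'
from h import *
v=np.load('stand0.npy')
S=pic('in3',v=np.r_[v[:4],-.005])
plan([.4431,.3423,.2576],29.8)
E
```

```text
tcp_pos: [0.3921, 0.3132, 0.2575]
wrist_force: [0.0, 0.6, -3.9]
tcp_pos: [0.4365, 0.3385, 0.257]
wrist_force: [-1.0, -0.2, -4.0]
t=43.9 at [0.4425 0.3427 0.2576] rot [-0.0001  0.      0.0002] now-axes [0.004 0.    0.002] after-axes [0.004 0.    0.002] F [-1.2  0.1 -4.3] gap 0.0199
```

View pics/in3.png

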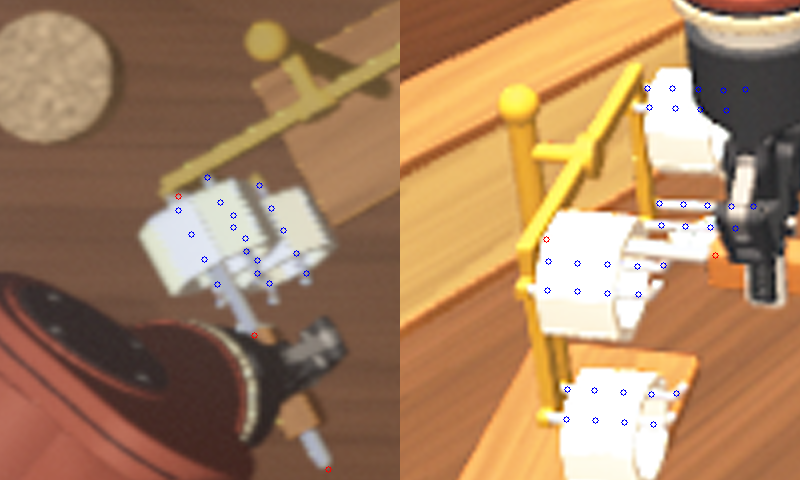

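```bash
H="python3 -m handwheel"
$H '{"claw":[-1,-1,-1,-1,-1],"translation":[[0,0.04,0],[0,0.09,0],[0,0.14,0],[0,0.19,0],[0,0.24,0]],"delta_rot":[[0,0,0],[0,0,0],[0,0,0],[0,0,0],[0,0,0]]}' |grep -E 'pos|force'
$H '{"claw":[-1,-1,-1,-1,-1],"translation":[[0.005,0.06,0],[0.01,0.1,0],[0.01,0.1,0],[0.01,0.1,0],[0.01,0.1,0]],"delta_rot":[[0,0,0],[0,0,0],[0,0,0],[0,0,0],[0,0,0]]}'|grep -E 'pos|force'
for i in 1 2 3 4; do $H '{"claw":[-1,-1,-1,-1,-1],"translation":[[0,0,0],[0,0,0],[0,0,0],[0,0,0],[0,0,0]],"delta_rot":[[0,0,0],[0,0,0],[0,0,0],[0,0,0],[0,0,0]]}'|grep -E 'force'; done
python3 - <<'E'
from h import *
v=np.load('stand0.npy')
S=pic('hung3',v=np.r_[v[:4],-.1]);v,c=standfit(S,v,1);print(np.round(v,4),c)
E
```

```text
tcp_pos: [0.4429, 0.3428, 0.2207]
wrist_force: [-0.1, 0.4, -1.8]
tcp_pos: [0.4437, 0.3417, 0.2068]
wrist_force: [-0.0, 0.7, -1.3]
wrist_force: [0.8, -0.3, -0.8]
wrist_force: [-0.7, 0.5, -2.0]
wrist_force: [0.2, -0.1, -2.2]
wrist_force: [-0.2, -1.1, -1.6]
[ 0.5822  0.3068  0.52    0.2356 -0.0873] 5.942611970949008
```

View pics/hung3.png

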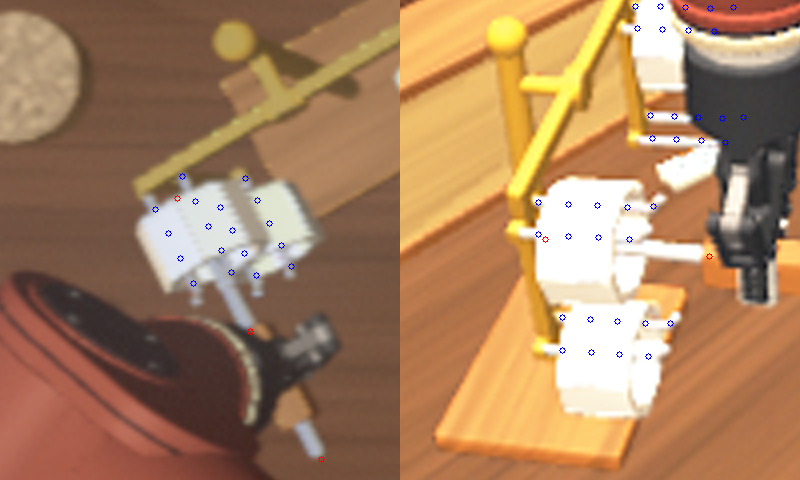

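All three rings are hung. Withdraw and return to above the rest.

```bash
H="python3 -m handwheel"
$H '{"claw":[-1,-1,-1,-1,-1],"translation":[[0,0,0],[0,0,-0.05],[0,0,-0.15],[0,0,-0.25],[0,0,-0.35]],"delta_rot":[[0,0,0],[0,0,0],[0,0,0],[0,0,0],[0,0,0]]}' |grep -E 'pos|force'
$H '{"claw":[-1,-1,-1,-1,-1],"translation":[[0,0,-0.1],[0,0,-0.2],[0,0,-0.3],[0,0,-0.4],[0,0,-0.4]],"delta_rot":[[0,0,0],[0,0,0],[0,0,0],[0,0,0],[0,0,0]]}'|grep -E 'pos|force'
$H '{"claw":[-1,-1,-1,-1,-1],"translation":[[0.1,0,0],[0.3,0,0],[0.5,0,0],[0.7,0,0],[0.8,0,0]],"delta_rot":[[0,0,0],[0,0,0],[0,0,0],[0,0,0],[0,0,0]]}' >/dev/null
$H '{"claw":[-1,-1,-1,-1,-1],"translation":[[0,0,0],[0,0,0],[0,0,0],[0,0,0],[0,0,0]],"delta_rot":[[0,0.07,0],[0,0.14,0],[0,0.21,0],[0,0.28,0],[0,0.338,0]]}' >/dev/null
$H '{"claw":[-1,-1,-1],"translation":[[0,0,0],[0,0,0],[0,0,0]],"delta_rot":[[0,0,0],[0,0,0],[0,0,0]]}'
python3 - <<'E'
from h import *
plan([.4785,.1168,.11],-.6)
E
```

```text
tcp_pos: [0.3968, 0.3151, 0.2062]
wrist_force: [-0.3, -0.6, -0.7]
tcp_pos: [0.3436, 0.2845, 0.2062]
wrist_force: [-0.4, 0.7, -2.5]
clock: 48.42
tcp_pos: [0.4055, 0.1816, 0.2065]
orientation: [-1.206, 1.215, -1.215]
wrist_force: [0.4, 0.8, -1.0]
finger_gap: 0.02
t=48.4 at [0.4055 0.1816 0.2065] rot [-0.      0.0018 -0.    ] now-axes [0.428 0.643 0.49 ] after-axes [0.427 0.643 0.491] F [ 0.4  0.8 -1. ] gap 0.02
```

```bash
H="python3 -m handwheel"
$H '{"claw":[-1,-1,-1,-1,-1],"translation":[[0.1,0,0.1],[0.2,0,0.2],[0.3,0,0.35],[0.4,0,0.45],[0.427,0,0.491]],"delta_rot":[[0,0,0],[0,0,0],[0,0,0],[0,0,0],[0,0,0]]}' >/dev/null
$H '{"claw":[-1,-1,-1,-1,-1],"translation":[[0,0.15,0],[0,0.35,0],[0,0.5,0],[0,0.6,0],[0,0.643,0]],"delta_rot":[[0,0,0],[0,0,0],[0,0,0],[0,0,0],[0,0,0]]}' >/dev/null
$H '{"claw":[-1,-1,-1,-1],"translation":[[0,0,0],[0,0,0],[0,0,0],[0,0,0]],"delta_rot":[[0,0.0018,0],[0,0.0018,0],[0,0.0018,0],[0,0.0018,0]]}'
python3 - <<'E'
from h import *
pic('overrest',cams=("side","top"))
plan([.4785,.1168,.0425],-.6)
E
```

```text
clock: 49.58
tcp_pos: [0.4793, 0.1169, 0.1112]
orientation: [-1.201, 1.218, -1.22]
wrist_force: [0.4, 0.4, -1.5]
finger_gap: 0.0201
t=49.7 at [0.479  0.1167 0.1109] rot [-0.001  -0.0021 -0.    ] now-axes [-0.     0.456 -0.004] after-axes [-0.     0.456 -0.004] F [-0.  -0.4 -1.2] gap 0.0204
```

View pics/overrest.png

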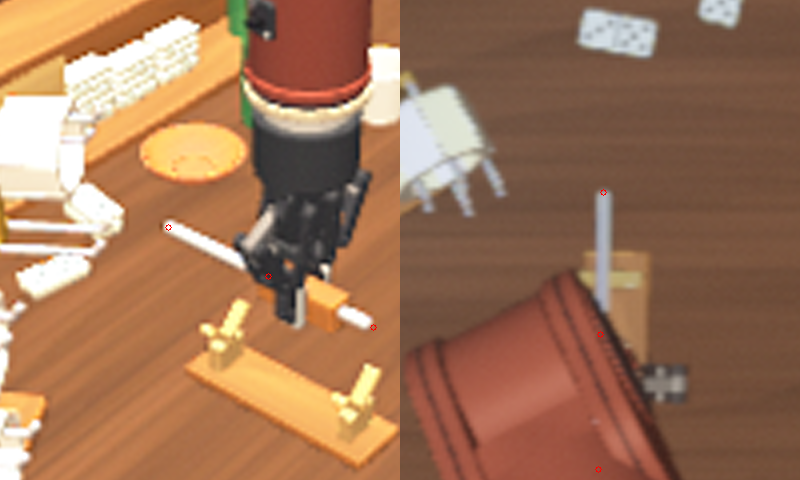

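```bash
H="python3 -m handwheel"
$H '{"claw":[-1,-1,-1,-1,-1],"translation":[[0,0.1,0],[0,0.2,0],[0,0.3,0],[0,0.36,0],[0,0.4,-0.004]],"delta_rot":[[0,0,0],[0,0,0],[0,0,0],[0,0,0],[0,0,0]]}' |grep -E 'pos|force'
$H '{"claw":[-1,-1,-1,-1,-1],"translation":[[0,0.02,0],[0,0.04,0],[0,0.055,0],[0,0.055,0],[0,0.055,0]],"delta_rot":[[0,0,0],[0,0,0],[0,0,0],[0,0,0],[0,0,0]]}'|grep -E 'pos|force'
$H '{"claw":[-1,-1,-1,-1,-1],"translation":[[0,0,0],[0,0,0],[0,0,0],[0,0,0],[0,0,0]],"delta_rot":[[0,0,0],[0,0,0],[0,0,0],[0,0,0],[0,0,0]]}'
```

```text
tcp_pos: [0.4777, 0.1165, 0.0494]
wrist_force: [0.4, 0.1, -1.1]
tcp_pos: [0.4784, 0.117, 0.0426]
wrist_force: [-2.3, 0.4, 4.8]
clock: 50.93
tcp_pos: [0.4784, 0.1169, 0.0426]
orientation: [-1.202, 1.218, -1.22]
wrist_force: [-4.1, 0.8, 5.9]
finger_gap: 0.0203
```

```bash
H="python3 -m handwheel"
$H '{"claw":[-1,-1,-1],"translation":[[0,0,0],[0,0,0],[0,0,0]],"delta_rot":[[0,0,0],[0,0,0],[0,0,0]]}' 20 |grep -E 'pos|force|gap'
$H '{"claw":[-0.3,0,0.4,0.5,0.5],"translation":[[0,0,0],[0,0,0],[0,0,0],[0,0,0],[0,0,0]],"delta_rot":[[0,0,0],[0,0,0],[0,0,0],[0,0,0],[0,0,0]]}' |grep -E 'pos|force|gap'
$H '{"claw":[0.5,0.5,0.5,0.5,0.5],"translation":[[0,0,0],[0,-0.03,0],[0,-0.1,0],[0,-0.2,0],[0,-0.3,0]],"delta_rot":[[0,0,0],[0,0,0],[0,0,0],[0,0,0],[0,0,0]]}' |grep -E 'pos|force|gap'
$H '{"claw":[0.5,0.5,0.5,0.5,0.5],"translation":[[0,-0.2,0],[0,-0.4,0],[0,-0.6,0],[0,-0.8,0],[0,-0.9,0]],"delta_rot":[[0,0,0],[0,0,0],[0,0,0],[0,0,0],[0,0,0]]}' |grep -E 'pos|force|gap'
$H '{"claw":[0.5,0.5,0.5,0.5,0.5],"translation":[[0.2,0,0],[0.4,0,0],[0.6,0,0],[0.8,0,0],[0.95,0,0]],"delta_rot":[[0,0,0],[0,0,0],[0,0,0],[0,0,0],[0,0,0]]}' >/dev/null
$H '{"claw":[0.5,0.5,0.5,0.5,0.5],"translation":[[0.2,0,0],[0.4,0,0],[0.6,0,0],[0.8,0,0],[0.95,0,0]],"delta_rot":[[0,0,0],[0,0,0],[0,0,0],[0,0,0],[0,0,0]]}' |grep -E 'pos|force'
python3 - <<'E'
from h import *
v=np.load('stand0.npy');S=snaps();w,c=standfit(S,v,1);print("tilt",w[4],c)
T=S["top"]["color"];s=S["side"]["color"]
a=cv2.resize(T[90:270,60:440,::-1],None,fx=2,fy=2,interpolation=cv2.INTER_CUBIC)[:,:400];b=cv2.resize(s[170:350,120:320,::-1],None,fx=2,fy=2,interpolation=cv2.INTER_CUBIC)
cv2.imwrite('pics/final.png',np.hstack([a,b]))
c=T.astype(int);sat=c.max(2)-c.min(2)
for r in range(176,250,6):
    k=np.where((sat[r,200:235]<30)&(c[r,200:235].sum(1)>300))[0]
    if len(k):print(r,200+k.mean(),len(k),end='; ')
a0=cv2.imread('pics/top0.png').astype(int);d=np.abs(a0-T[:,:,::-1].astype(int)).max(2);print("\nrod area diff",d[170:250,205:232].max(),(d[170:250,205:232]>40).sum())
E
```

```text
tcp_pos: [0.4784, 0.117, 0.0426]
wrist_force: [-3.3, 0.5, 6.9]
finger_gap: 0.02
tcp_pos: [0.4779, 0.1166, 0.0418]
wrist_force: [0.1, 0.2, -0.6]
finger_gap: 0.0641
tcp_pos: [0.4777, 0.1168, 0.0879]
wrist_force: [0.5, -0.2, 0.2]
finger_gap: 0.0643
tcp_pos: [0.4788, 0.1175, 0.2264]
wrist_force: [0.8, -0.3, -0.1]
finger_gap: 0.0639
tcp_pos: [0.4736, -0.1708, 0.2228]
wrist_force: [0.4, 0.4, 0.4]
tilt -0.09296875 4.946719307865251
182 216.5 4; 188 216.5 4; 194 216.5 4; 200 216.0 3; 206 216.0 3; 236 215.5 4; 242 215.0 3; 
rod area diff 27 0
```

View pics/final.png

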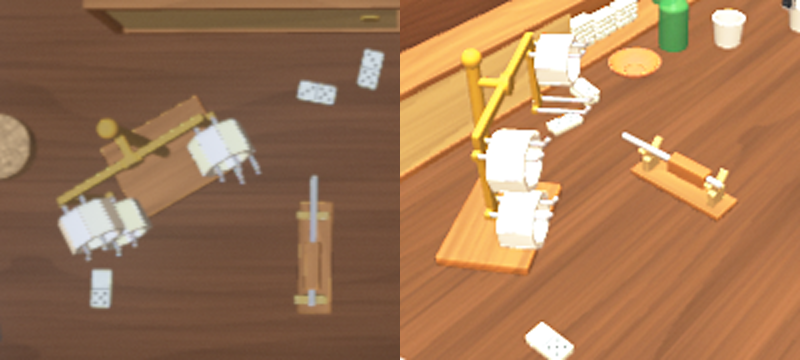

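The final picture shows three rings hanging: two on the left at about (88,225) and (128,222), one on the right at (220,148). The rod is back in its rest at (314,240), matching the first image. Handing in.

```bash
python3 -c "
from bench import ctrl
print(ctrl.get_obs()['clock'],ctrl.job_done())"
```

```text
the job is handed in; nothing more can be done
53.3667 None
```

The job is done and handed in at 53.4 s: all three rings present hang on the stand, and the rod is back in its rest. I saw no fourth ring in either camera's first pictures.

- **Order:** I carried the rings on the rod to the left lower, right upper and left upper hooks, so the sides never differed by more than one ring.
- **Rings and beam:** The last picture shows each ring with both tines through its bore. The fitted beam tilt is about -0.09 rad, as expected with one extra ring on the left. After the second ring it was level to within about 0.01 rad.
- **Rod:** The top picture of the rest area matches the first one, with no pixel differing noticeably.
- **Bystanders:** I checked these only by eye. The items still in the cropped last picture look unmoved, but not everything was in view (the second cup was mostly cut off).
- **Forces:** The highest wrist force I saw was about 33 N, while the fingers closed on the rod at the start. It stayed low after that.
- **Disagreements:** The ring-angle fits from the two cameras differed by up to 0.2 rad on some looks, so I relied mainly on the top view. I viewed 14 pictures, the full budget.

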